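Put the delivered battery packs and the work lamp on charge

ROBOT

A 6-joint arm with a two-finger parallel gripper is mounted at the origin on the work surface. World frame = base frame: x ahead of the robot, y to its left, z up, the work surface at z = 0. Lengths are in mm, angles in degrees, forces in N, time in s.
With the tool pointing down it reaches from about 300 to 825 mm from the base axis. Payload 5.4 kg.
Tool frame: the origin (TCP) lies on the centre line of the jaws, within the pads' length; the fingertips stand 25 mm ahead of it and the grasp point (between the pads) lies 6 mm ahead of it; z points along the fingers, y is the direction in which the jaws open and shut (so a half turn about z gives the same grasp; the last joint's range is limited). The gripper opens to 92 mm and grips with 3 to 60 N. Pads are 20 mm wide; open, the fingers measure 128 mm over their backs; the gripper's body (75 mm by 189 mm) begins 69 mm behind the grasp point.
Start: joints at [64.051, 9.076, 91.501, -0, 79.423, -12.038], TCP at [138.254, 558.115, 239.601] pointing down, gripper open.
Joint ranges: [-166.64, 166.64], [-54.1, 131.32], [10.49, 154.53], [-73.88, 253.88], [9.74, 151.15], [-171.62, 171.62]. Speed limits (degrees/s): [147.25, 147.25, 180, 180, 180, 180].

INTERFACE

Orientations are given as a 3x3 rotation matrix whose columns are the frame's x, y, z axes.
In Python, from station import robot gives the robot as it stands.
- The arm moves only by the tool play_rows, never from a script. Its argument "series" is a list of rows, each a list of 4 numbers: the shift along the tool's x, y, z in mm, then the turn about the tool's z in rad. In form: [[dx, dy, dz, turn], ...]. A call has 1 to 12 rows; each row shifts and turns the pose as measured when the row begins, along the tool's axes as they then stand; what a row does not reach is not made up. A row lasts 1/12 s, in which the tool goes at most 41.7 mm and 7.16 degrees, less where a joint would pass 70% of its speed; a pose out of reach is approached as far as the arm can. A call with a gripper value outside its range is refused whole. "claw" is the closure, from 0 (fully open) to 1 (shut), set as the call begins (left out, the last holds). The fingers move at their own pace and stop on an object; the grip force is fixed at half the most. Time passes only in rows, so rows that do not move let the fingers close. It gives the time, the measured TCP pose, the force and the opening at its end, in the units of the state.
- robot.get_obs(): the state, without advancing time (a new reading comes with each control period).
- robot.read_camera(name): name is "scene" or "top" or "wrist"; returns a dict with "color" (480x640x3 uint8, red, green, blue), "depth" (480x640 float32, mm along the optical axis (not along the pixel's ray), 0 where there is no reading), "fov_y" (degrees; the focal length in pixels is half the picture's height over the tangent of half this angle, whatever the lens; pixels are square), "cx", "cy" (the principal point, pixels), "xyz" and "rotation" of the camera in the world; the wrist camera has in their place "tool_from_camera" (4x4, takes a point from camera to tool coordinates, whose origin is the TCP and whose axes are the flange's). Camera axes: x right, y down, z forward; pixel columns grow to the right and rows downward; lengths in mm; the calibration is good to about 2 mm. The wrist camera is an equidistant fisheye: a pixel r from the principal point sees the ray r / f radians off the axis. A picture is of the moment at which its call begins: read the wrist's pose just before it.
- robot.hand_in(): hands the job in, once; it reports no verdict.
Trained networks look in the newest picture that a camera, given by its name, has taken for a name from the list of things; names that differ only in an ending like _2 or _b are one class to them, and where a whole thing is asked for, a point or a joint stands for the part that bears it (a point fixed in the world has none). Each returns a list of dicts, best first, with "confidence" (0 to 1); they miss things now and then, are a little off and sometimes report something else, mostly with a low value. They report only what shows in the picture. A call takes as long as a camera call. They do not tell look-alikes from the thing itself.
- robot.spot_in(camera, thing): "bbox" ([left, top, right, bottom] in pixels, round what is visible of it).
- robot.outline_of(camera, thing): "mask" (480x640 bool, what is visible of it) and "bbox" ([left, top, right, bottom] in pixels, round what is visible of it).
- robot.mark_of(camera, thing): "centre" ([column, row] in pixels: a listed point, or the origin of a listed thing).
The state is a dict: "t": time; "joints": joint angles; "joint_vel": joint speeds; "tau": joint torques, N m; "eef_pos": TCP position; "tcp_rot": TCP orientation; "ft_force": force on the tool from outside, world axes, zero at the start; "torque": the same for the moment, N m; "width": opening from 0.0 (shut) to 1.0 (fully open).
Only numpy, scipy, OpenCV 4.12 (cv2) and the standard library are available. Lean on these libraries where they do the work, as an engineer would, in place of code of your own. Each camera call takes 0.05 s, during which the arm holds its last target.

TASK

Put everything on charge: fold both long flaps of the carton right back, take out every battery pack and push each fully down into the charging station, filling the bays in order from bay 1 by the switch without skipping one, and stand the top-heavy work lamp upright in the round cradle without ever tipping it over. Packs and lamp can go in either first, but only when all are in place flip the station's switch on. Leave the mug, spanner, socket and tape roll on the bench where they are.

Things in the scene. Friction and masses are not known exactly. Their poses are not given: they have to be found in the camera images.
- bay1 (a point): Charging station: fixed dark grey housing 390 mm long, 104 mm deep, 62 mm high, at the far right. Along its y in one row: toggle switch, bays 1 to 4, round lamp cradle. This point: centre of the mouth of bay 1 (one white dot in front), on the flat top 62 mm over the bench. Pocket 42 mm along y, 36 mm along x, 48 mm deep. Site axes are the station's: x to its rear, y from switch to cradle, z up.
- bay2 (a point): Centre of the mouth of bay 2 (two dots), 62 mm from bay 1 along the row; same shape and axes. A pack seated in a bay rests with the shoulder of its head on the station's top, its long side (the pack's x) along the row; it fits either way round.
- bay3 (a point): Centre of the mouth of bay 3 (three dots), 62 mm on; same shape and axes.
- bay4 (a point): Centre of the mouth of bay 4 (four dots), 62 mm on, next to the lamp cradle; same shape and axes.
- cradle (a point): Centre of the floor of the lamp cradle on the station's low end (34 mm over the bench): a round dish 74 mm wide inside, with a rim 8 mm high and 6 mm thick.
- switch_tip (a point): Tip of the steel bat-handle toggle switch on the station's top, 34 mm above its pivot; it leans towards the station's front (its -x, the robot's side) when off and towards the rear when on. 10 mm thick ball tip; the switch stands in the row 52 mm from the middle of bay 1, on the side away from bay 2.
- switch (a joint): Toggle switch angle: 0 = off (leaning 0.35 rad forward), 0.7 = on (leaning 0.35 rad back). About 1 N at the tip moves it; it stays where it is left.
- carton_mid (a point): Shipping carton standing loose at the left (about 700 g empty), 198 mm (x) by 202 mm (y) outside, walls 4 mm, rim 110 mm over the bench. This point: middle of the mouth at rim height, carton axes. Inside, a dark foam tray, top 50 mm over the bench, with six pockets at x -58, 0, 58 and y -39, 39 mm; some hold packs. Two long flaps lie over the mouth, sprung ajar; the short ones are folded down outside.
- flap_near (a joint): Angle of the near flap: 0 = flat over the mouth, 1.57 = upright, 2.8 = limit, folded right back. Card 4 mm thick, 198 mm along its crease, 95 mm from crease to free edge. Its crease runs along the rim at the carton's x = -99 mm (robot's side). Starts ajar at 0.6 to 0.95; about 0.4 N at the edge moves it; it stays where it is left.
- flap_far (a joint): Angle of the far flap: the same, with its crease along the rim at the carton's x = +99 mm (away from the robot).
- lamp_mid (a point): Cordless work lamp standing loose on the bench: round foot 60 mm wide and 16 mm high, slim stem 20 mm thick, heavy black head 44 mm (its x) by 34 mm (its y) and 70 mm high, from 120 to 190 mm above its underside. Top-heavy, 240 to 390 g. This point is half-way up, 95 mm above its underside, on its axis.
- pack1_mid (a point): Stick battery pack (may be absent), about 240 g, standing stem down in a foam pocket of the carton, its head's shoulder on the foam: stem 34 mm (its x) by 28 mm (its y), 44 mm high; above it a wide head 50 mm (x) by 40 mm (y), 42 mm high; 86 mm in all. This point: its centre, 43 mm above the stem's foot, 1 mm below the shoulder.
- pack2_mid (a point): Another battery pack like pack1 (may be absent).
- pack3_mid (a point): Another battery pack like pack1 (may be absent).
- pack4_mid (a point): Another battery pack like pack1 (may be absent).
- pack5_mid (a point): Another battery pack like pack1 (may be absent).
- pack6_mid (a point): Another battery pack like pack1 (may be absent).
- mug: Grey mug, 80 mm wide, 92 mm high, origin under its centre. Not to be disturbed.
- spanner_a: Spanner 170 mm long lying at the front right, origin under its middle, x along it. Not to be disturbed.
- tape: Roll of black tape 90 mm wide, 24 mm high, lying at the far right. Not to be disturbed.
- socket: Steel socket standing on the bench, 26 mm wide, 30 mm high, origin under its centre. Not to be disturbed.
Not all that is in view belongs to the job. What is shaped like the part that bears lamp_mid but purple is not meant.

How it is judged (in metres and radians):
On the way, in this order (a step that is already met when the one before it is completed fails the run):
1. both long flaps are folded back past upright (over 1.9 rad) (value of joint each of flap_near, flap_far above 1.9 rad), for 0.2 s.
2. every pack is fully down in a bay, no bay skipped, and the lamp stands in the cradle ((distance between pack1_mid and bay1 below 0.009 m or distance between pack1_mid and bay2 below 0.009 m or distance between pack1_mid and bay3 below 0.009 m or distance between pack1_mid and bay4 below 0.009 m) and (distance between pack2_mid and bay1 below 0.009 m or distance between pack2_mid and bay2 below 0.009 m or distance between pack2_mid and bay3 below 0.009 m or distance between pack2_mid and bay4 below 0.009 m) and (distance between pack3_mid and bay1 below 0.009 m or distance between pack3_mid and bay2 below 0.009 m or distance between pack3_mid and bay3 below 0.009 m or distance between pack3_mid and bay4 below 0.009 m) and (distance between pack4_mid and bay1 below 0.009 m or distance between pack4_mid and bay2 below 0.009 m or distance between pack4_mid and bay3 below 0.009 m or distance between pack4_mid and bay4 below 0.009 m) and (distance between pack5_mid and bay1 below 0.009 m or distance between pack5_mid and bay2 below 0.009 m or distance between pack5_mid and bay3 below 0.009 m or distance between pack5_mid and bay4 below 0.009 m) and (distance between pack6_mid and bay1 below 0.009 m or distance between pack6_mid and bay2 below 0.009 m or distance between pack6_mid and bay3 below 0.009 m or distance between pack6_mid and bay4 below 0.009 m) and not (distance between any of pack1_mid, pack2_mid, pack3_mid, pack4_mid, pack5_mid, pack6_mid and bay2 below 0.009 m and not (distance between any of pack1_mid, pack2_mid, pack3_mid, pack4_mid, pack5_mid, pack6_mid and bay1 below 0.015 m)) and not (distance between any of pack1_mid, pack2_mid, pack3_mid, pack4_mid, pack5_mid, pack6_mid and bay3 below 0.009 m and not (distance between any of pack1_mid, pack2_mid, pack3_mid, pack4_mid, pack5_mid, pack6_mid and bay2 below 0.015 m)) and not (distance between any of pack1_mid, pack2_mid, pack3_mid, pack4_mid, pack5_mid, pack6_mid and bay4 below 0.009 m and not (distance between any of pack1_mid, pack2_mid, pack3_mid, pack4_mid, pack5_mid, pack6_mid and bay3 below 0.015 m)) and horizontal distance between lamp_mid and cradle below 0.014 m and z of lamp_mid in the frame of cradle below 0.1 m and angle between lamp_mid's own z axis and vertical below 0.12 rad), for 0.3 s.
3. the switch is on (value of joint switch above 0.55 rad), for 0.2 s.
At the end, for the whole second after the job is handed in: Every pack's centre within 9 mm of the centre of a bay's mouth (fully down: 1 mm); bays filled from bay 1, no gap; lamp still, upright (0.12 rad), within 14 mm of the cradle's centre and 5 mm of its floor; flaps past upright (over 1.6 rad); switch on (over 0.55 rad) (all of step 2 and value of joint each of flap_near, flap_far above 1.6 rad and value of joint switch above 0.55 rad and linear speed of lamp below 0.02 m/s); the robot touches nothing.
It fails at once if a bay is filled while the one before it is empty ((distance between any of pack1_mid, pack2_mid, pack3_mid, pack4_mid, pack5_mid, pack6_mid and bay2 below 0.009 m and not (distance between any of pack1_mid, pack2_mid, pack3_mid, pack4_mid, pack5_mid, pack6_mid and bay1 below 0.015 m)) or (distance between any of pack1_mid, pack2_mid, pack3_mid, pack4_mid, pack5_mid, pack6_mid and bay3 below 0.009 m and not (distance between any of pack1_mid, pack2_mid, pack3_mid, pack4_mid, pack5_mid, pack6_mid and bay2 below 0.015 m)) or (distance between any of pack1_mid, pack2_mid, pack3_mid, pack4_mid, pack5_mid, pack6_mid and bay4 below 0.009 m and not (distance between any of pack1_mid, pack2_mid, pack3_mid, pack4_mid, pack5_mid, pack6_mid and bay3 below 0.015 m))).
It fails at once if the lamp is tipped over (tilted over 0.7 rad) (angle between lamp_mid's own z axis and vertical above 0.7 rad).
It fails at once if the mug, the loose spanner, the tape roll or the socket is moved more than 30 mm (distance of any of mug, spanner_a, tape, socket from where it was at the start of the episode above 0.03 m).
Of pack1, pack2, pack3, pack4, pack5, pack6 only 2 to 4 are there at a start; the rules pass over those that are not, and their reading is None.
At some moment in a run one of carton may be knocked a few centimetres aside while the robot is not near it.
It also fails if it takes over 210 s, if anything falls off the work surface, if the arm or the gripper's body presses on something with over 40 N, if the wrist force passes 120 N, or if a joint passes its speed limit or range.

## Working session

There is one attempt and no reset: what is moved stays moved. The work goes in short steps, Python scripts to look and compute and a tool call to move; the robot and the scene stay as the last step left them, time stands still between calls to the robot, and variables do not carry over. Pictures are saved under pics/ and viewed, and the job is handed in when it is done.

Besides the shell and the picture viewer there is one more tool, called after "Call:" as name(argument=value, ...) on one line, values as JSON. play_rows: Moves the arm, as the interface text tells. Its arguments: {"type":"object","properties":{"series":{"type":"array","items":{"type":"array","items":{"type":"number"}}},"claw":{"type":"number"}},"required":["series"]}

```bash
ls; mkdir -p pics; cat > h.py <<'E'
import numpy as np, cv2
from station import robot
def f(im): return 240/np.tan(np.radians(im['fov_y'])/2)
def px2w(im,u,v,d=None):
    F=f(im)
    if d is None:
        d=im['depth'][int(round(v)),int(round(u))]
    p=np.array([(u-im['cx'])/F*d,(v-im['cy'])/F*d,d])
    return np.array(im['xyz'])+np.array(im['rotation'])@p
def px_on_z(im,u,v,z):
    F=f(im); r=np.array(im['rotation'])@np.array([(u-im['cx'])/F,(v-im['cy'])/F,1.0])
    o=np.array(im['xyz']); return o+r*(z-o[2])/r[2]
def cloud(im):
    F=f(im); d=im['depth'].astype(float); v,u=np.mgrid[0:480,0:640]
    p=np.stack([(u-im['cx'])/F*d,(v-im['cy'])/F*d,d],-1)
    w=p@np.array(im['rotation']).T+np.array(im['xyz']); w[d<=0]=np.nan
    return w
def proj(im,P):
    F=f(im); p=(np.asarray(P,float)-np.array(im['xyz']))@np.array(im['rotation'])
    return np.stack([im['cx']+F*p[...,0]/p[...,2],im['cy']+F*p[...,1]/p[...,2]],-1)
def save(name,img): cv2.imwrite('pics/'+name,cv2.cvtColor(img,cv2.COLOR_RGB2BGR))
E
python3 - <<'E'
from h import *
for c in ['scene','top','wrist']:
    im=robot.read_camera(c); save(c+'0.png',im['color'])
    print(c,{k:v for k,v in im.items() if k not in('color','depth')})
print(robot.get_obs())
E
```

```text
pics
scene {'fov_y': 49.002237324738964, 'cx': 317.5008564511554, 'cy': 234.5438315311487, 'xyz': array([1091.95942486,  -54.75833328, 1144.84688978]), 'rotation': array([[ 0.04479485,  0.84480499, -0.53319598],
       [ 0.9988936 , -0.0455265 ,  0.01178606],
       [-0.01431763, -0.53313401, -0.84590965]])}
top {'fov_y': 49.37129316313989, 'cx': 319.3366870164024, 'cy': 243.6467678668589, 'xyz': array([ 213.47817982,  -27.88196164, 1384.80960781]), 'rotation': array([[-0.02391521, -0.98214738,  0.18658665],
       [-0.99968838,  0.02215847, -0.01149537],
       [ 0.00715567, -0.18680342, -0.98237125]])}
wrist {'fov_y': 65.70646984690485, 'cx': 320.7381364735352, 'cy': 242.66556022622603, 'tool_from_camera': array([[ 5.84416471e-04, -9.65829905e-01, -2.59176104e-01,
         7.30212165e+01],
       [ 9.99999718e-01,  6.86731648e-04, -3.04231965e-04,
        -7.13502774e-01],
       [ 4.71820763e-04, -2.59175854e-01,  9.65830034e-01,
        -1.44849254e+02],
       [ 0.00000000e+00,  0.00000000e+00,  0.00000000e+00,
         1.00000000e+00]])}
{'t': 0.15, 'joints': array([ 6.40522669e+01,  9.10580395e+00,  9.15542710e+01,  1.62211357e-03,
        7.94245363e+01, -1.20384398e+01]), 'joint_vel': array([ 0.03415141, -0.10013753, -0.32625055,  0.09354074,  0.01906624,
       -0.02352317]), 'tau': array([ 2.90225662e-04, -3.85911870e+01, -3.22436714e+01,  7.02688680e-02,
        3.50012805e-02, -7.43143437e-05]), 'eef_pos': array([138.03946437, 557.72340622, 238.84249861]), 'tcp_rot': array([[-9.70676138e-01,  2.40390069e-01, -6.71175605e-04],
       [ 2.40390773e-01,  9.70675304e-01, -1.31570121e-03],
       [ 3.35212079e-04, -1.43846419e-03, -9.99998909e-01]]), 'ft_force': array([0.22129505, 0.33458657, 0.50238736]), 'torque': array([ 0.01961379, -0.0064872 ,  0.01351011]), 'width': 1.0015449739187616}
```

View pics/scene0.png

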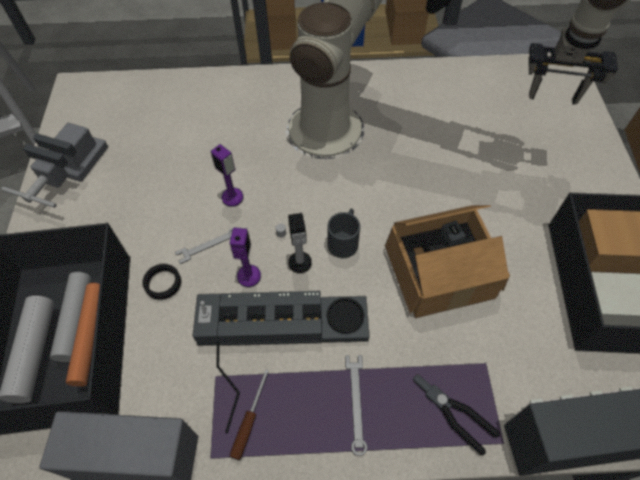

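View pics/top0.png

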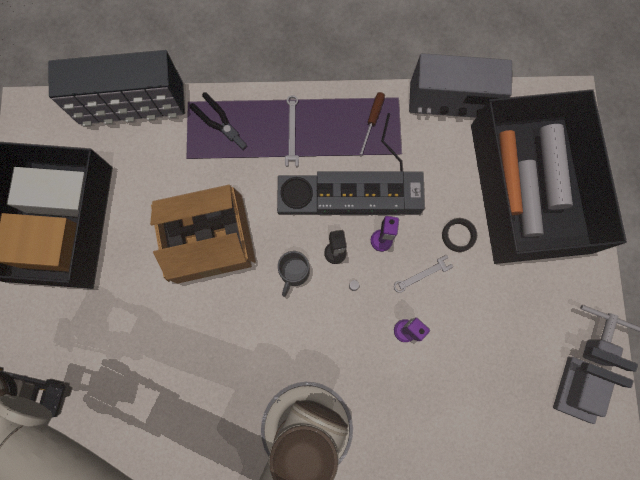

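View pics/wrist0.png

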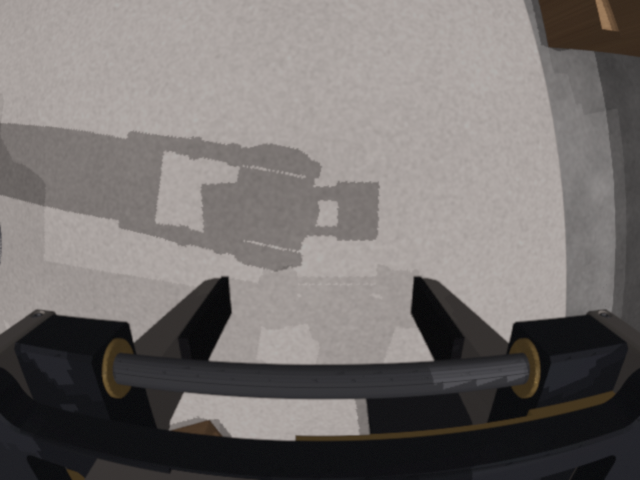

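```bash
python3 - <<'E'
from h import *
np.set_printoptions(precision=1,suppress=True)
names=['bay1','bay2','bay3','bay4','cradle','switch_tip','carton_mid','lamp_mid','pack1_mid','mug','spanner_a','tape','socket']
for c in ['scene','top']:
    im=robot.read_camera(c); W=cloud(im); np.save(c+'_W.npy',W)
    for n in names:
        r=robot.mark_of(c,n)
        zz={'bay1':62,'bay2':62,'bay3':62,'bay4':62,'cradle':34,'switch_tip':94,'carton_mid':110,'lamp_mid':95,'pack1_mid':49}.get(n,0)
        print(c,n,[(np.round(q['centre']),round(q['confidence'],2),px_on_z(im,*q['centre'],zz)[:2],W[int(q['centre'][1]),int(q['centre'][0])]) for q in r[:5]])
E
```

```text
scene bay1 [(array([286., 311.]), 0.97, array([ 607.4, -118.4]), array([ 591. , -120.9,   26.6])), (array([256., 313.]), 0.71, array([ 608.3, -186.3]), array([ 588.3, -193.3,   17.5])), (array([227., 315.]), 0.7, array([ 608.8, -250.4]), array([ 587.9, -260.3,   18.8])), (array([309., 309.]), 0.61, array([605.6, -68.4]), array([593.2, -70. ,  36.7]))]
scene bay2 [(array([286., 311.]), 0.97, array([ 607.4, -118.4]), array([ 591. , -120.9,   26.6])), (array([256., 313.]), 0.71, array([ 608.3, -186.3]), array([ 588.3, -193.3,   17.5])), (array([227., 315.]), 0.7, array([ 608.8, -250.4]), array([ 587.9, -260.3,   18.8])), (array([309., 309.]), 0.61, array([605.6, -68.4]), array([593.2, -70. ,  36.7]))]
scene bay3 [(array([286., 311.]), 0.97, array([ 607.4, -118.4]), array([ 591. , -120.9,   26.6])), (array([256., 313.]), 0.71, array([ 608.3, -186.3]), array([ 588.3, -193.3,   17.5])), (array([227., 315.]), 0.7, array([ 608.8, -250.4]), array([ 587.9, -260.3,   18.8])), (array([309., 309.]), 0.61, array([605.6, -68.4]), array([593.2, -70. ,  36.7]))]
scene bay4 [(array([286., 311.]), 0.97
[... 3641 characters left out ...]
 -256.1]), array([ 237.6, -241.2,  168.9])), (array([386., 236.]), 0.7, array([ 475.3, -211.7]), array([ 460.8, -200.6,  173.7]))]
top pack1_mid []
top mug [(array([293., 270.]), 0.97, array([405.1,  28. ]), array([405.7,  27.8,   5.3])), (array([213., 212.]), 0.27, array([571.4, 242.9]), array([530. , 210.8, 168. ]))]
top spanner_a [(array([424., 276.]), 0.65, array([ 383.3, -321.7]), array([ 384. , -320.2,    7.3]))]
top tape [(array([459., 235.]), 0.98, array([ 491.6, -423.3]), array([ 491.7, -420.6,    0.9]))]
top socket [(array([353., 285.]), 0.66, array([ 362.8, -130.7]), array([ 362.4, -126.5,   25.6])), (array([296., 268.]), 0.62, array([412.9,  18.6]), array([413.9,  19.8,   3.1]))]
```

```bash
python3 - <<'E'
import cv2,numpy as np
a=cv2.imread('pics/top0.png')[170:290,130:450]; cv2.imwrite('pics/top0c.png',cv2.resize(a,(800,300),interpolation=cv2.INTER_CUBIC))
a=cv2.imread('pics/scene0.png')[190:350,180:520]; cv2.imwrite('pics/scene0c.png',cv2.resize(a,(800,376),interpolation=cv2.INTER_CUBIC))
E
```

```text
(no output)
```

View pics/top0c.png

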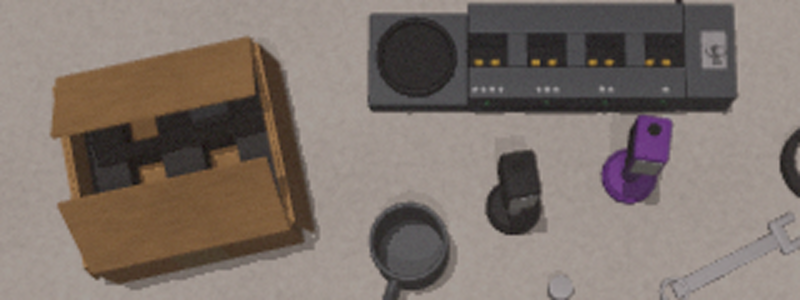

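View pics/scene0c.png

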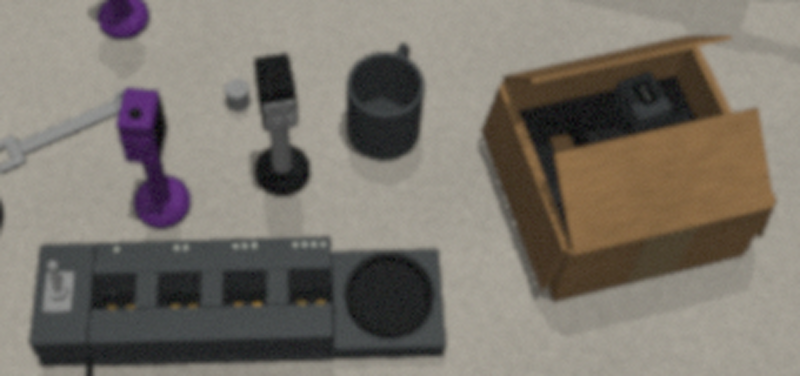

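```bash
python3 - <<'E'
from h import *
np.set_printoptions(precision=1,suppress=True)
for c in ['scene','top']:
    W=np.load(c+'_W.npy'); x,y,z=W[...,0],W[...,1],W[...,2]
    m=(z>54)&(z<70)&(x>530)&(x<690)&(y>-350)&(y<0)
    m2=cv2.morphologyEx(m.astype(np.uint8),cv2.MORPH_OPEN,np.ones((3,3)))
    n,l,s,ce=cv2.connectedComponentsWithStats(m2); k=1+np.argmax(s[1:,4]); mm=l==k
    P=W[mm][:,:2].astype(np.float32); print(c,'zmed',np.median(z[mm]),cv2.minAreaRect(P), P.mean(0))
    # front & rear edges
    for nm,sel in (('low',(z>26)&(z<46)&(x>530)&(x<690)&(y>-50)&(y<80)),):
        Q=W[sel][:,:2].astype(np.float32); print(nm,np.median(z[sel]),cv2.minAreaRect(Q))
    mo=(abs(z)<8)&(x>200)&(x<700)&(abs(y)<400); print('table z',np.median(z[mo]))
    # lamp
    d=np.hypot(x-440,y+85)
    for lo,hi in ((6,20),(25,110),(115,180),(180,200)):
        s=(z>lo)&(z<hi)&(d<60); print('lamp',lo,hi,s.sum(),np.median(W[s],0), np.nanmin(W[s],0) if s.sum() else '',np.nanmax(W[s],0)if s.sum() else '')
E
```

```text
scene zmed 61.344723610109895 ((606.8063354492188, -183.3343048095703), (283.4995422363281, 107.42639923095703), 88.84532165527344) [ 610.1 -186.8]
low 32.29602030572164 ((612.9061279296875, 7.804187774658203), (116.03837585449219, 105.71017456054688), 87.8258056640625)
table z -0.6039486600371902
lamp 6 20 315 [459.4 -85.6  13.8] [ 404.2 -117.3    6. ] [481.5 -58.1  19.8]
lamp 25 110 132 [459.3 -86.   60.2] [451.2 -96.3  25.6] [463.2 -76.7 103.5]
lamp 115 180 228 [472.9 -84.3 154.7] [ 432.6 -105.4  119.7] [477.2 -66.7 179.6]
lamp 180 200 278 [454.8 -86.6 188.6] [ 429.6 -104.5  180.5] [474.8 -67.6 195. ]
top zmed 61.68251070655049 ((606.7838745117188, -181.84002685546875), (282.41119384765625, 106.93254089355469), 88.67929077148438) [ 605.5 -186.4]
low 32.88543005053657 ((610.2385864257812, 8.880504608154297), (115.46775817871094, 104.61055755615234), 88.5687026977539)
table z -0.09493561732494982
lamp 6 20 230 [439.3 -76.6  14.1] [ 390.3 -143.8    6.2] [479.2 -39.6  20. ]
lamp 25 110 5 [441.3 -86.6  37. ] [440.1 -91.8  30.8] [442.9 -81.6  42. ]
lamp 115 180 73 [429.3 -79.1 154.1] [ 426.8 -102.7  120.9] [465.9 -65.4 178.8]
lamp 180 200 279 [448.8 -85.3 189.4] [ 426.3 -104.3  180.2] [472.1 -67.3 196.9]
```

```bash
cat > carton.py <<'E'
from h import *
np.set_printoptions(precision=2,suppress=True)
def plane(P,it=400,tol=3):
    rng=np.random.default_rng(0);best=None
    for _ in range(it):
        a,b,c=P[rng.choice(len(P),3,False)];n=np.cross(b-a,c-a);L=np.linalg.norm(n)
        if L<1:continue
        n/=L; m=abs((P-a)@n)<tol
        if best is None or m.sum()>best.sum():best=m
    Q=P[best];c=Q.mean(0);n=np.linalg.svd(Q-c,full_matrices=False)[2][2]
    return best,c,n*np.sign(n[2])
E
python3 - <<'E'
from carton import *
for c in ['scene','top']:
    W=np.load(c+'_W.npy').reshape(-1,3)
    P=W[(W[:,0]>360)&(W[:,0]<650)&(W[:,1]>100)&(W[:,1]<420)&(W[:,2]>112)&(W[:,2]<230)]
    for k in range(2):
        if len(P)<50:break
        b,ce,n=plane(P); Q=P[b]
        s=np.arccos(n[2]); az=np.degrees(np.arctan2(n[1],n[0]))
        print(c,k,b.sum(),ce,n,'tilt',s,'az',az); 
        # in-plane extents along crease dir
        d=np.array([-n[1],n[0]])/np.hypot(n[0],n[1]); t=Q[:,:2]@d; e=np.array([n[0],n[1]])/np.hypot(*n[:2]); r=Q[:,:2]@e
        print('  crease dir',d,'range',np.percentile(t,[1,99]),'perp',np.percentile(r,[1,99]),'z',np.percentile(Q[:,2],[1,99]), 'mid', )
        t0,r0=np.percentile(t,[1,99]).mean(),0
        # crease: line at z=110
        rr=(ce[:2]@e)+n[2]*(ce[2]-110)/np.hypot(*n[:2]); print('  crease mid at', d*t0+e*rr)
        P=P[~b]
E
```

```text
scene 0 3279 [557.46 266.82 141.66] [0.59 0.12 0.79] tilt 0.6523234142451753 az 11.537996369113271
  crease dir [-0.2   0.98] range [ 54.   248.85] perp [562.48 636.96] z [113.17 170.28] mid
  crease mid at [597.77 276.58]
scene 1 489 [433.58 238.85 162.38] [-0.78 -0.16  0.61] tilt 0.9174218664643616 az -168.374954697595
  crease dir [ 0.2  -0.98] range [-245.13  -52.48] perp [-494.79 -436.45] z [113.8 190.1] mid
  crease mid at [393.85 232.94]
top 0 2210 [424.36 244.04 153.12] [-0.79 -0.16  0.59] tilt 0.9379900764450398 az -168.73463042099317
  crease dir [ 0.2  -0.98] range [-252.65  -57.98] perp [-491.47 -434.66] z [113.28 190.06] mid
  crease mid at [393.57 236.76]
top 1 1802 [554.04 271.01 144.47] [0.6  0.12 0.79] tilt 0.6532422679258499 az 11.540512729647013
  crease dir [-0.2   0.98] range [ 56.32 250.78] perp [560.63 636.92] z [113.52 172.27] mid
  crease mid at [598.39 278.9 ]
```

Call:
play_rows(series=[[0,0,0,-0.111],[0,0,0,-0.111],[0,0,0,-0.111],[0,0,0,-0.111]], claw=1)

```text
t: 1.88
eef_pos: [138.3, 558.1, 239.6]
tcp_rot: [[-0.976, -0.217, -0.0], [-0.217, 0.976, 0.0], [0.0, 0.0, -1.0]]
ft_force: [0.0, 0.4, -0.4]
width: 0.73
```

```bash
cat >> h.py <<'E'
def go(x,y,z,yaw=None):
    """yaw: world angle (deg) of tool y axis, mod 180"""
    o=robot.get_obs(); R=np.array(o['tcp_rot']); p=np.array(o['eef_pos'])
    d=R.T@(np.array([x,y,z])-p); n=np.linalg.norm(d)
    a=np.degrees(np.arctan2(R[1,1],R[0,1]))
    print('t%.1f'%o['t'],'pos',p.round(1),'yaw %.1f'%a,'w %.2f'%o['width'],'F',np.round(o['ft_force'],1),'j',np.round(o['joints'],0))
    print('  tool d',d.round(1),'norm %.0f rows>=%.1f'%(n,n/41.7), end=' ')
    if yaw is not None:
        t=(yaw-a+90)%180-90; print('turn(tool) %.3f rows>=%.1f'%(-np.radians(t),abs(t)/7.16),end='')
    print()
E
python3 -c "
from h import *
go(487,254,235,101.5)"
```

```text
t1.9 pos [138.3 558.1 239.6] yaw 102.5 w 0.73 F [ 0.   0.4 -0.4] j [ 64.   9.  91.   0.  79. -38.]
  tool d [-274.5 -372.5    4.6] norm 463 rows>=11.1 turn(tool) 0.018 rows>=0.1
```

Call:
play_rows(series=[[-23,-31,0,0.01],[-23,-31,0,0.01],[-23,-31,0,0],[-23,-31,0,0],[-23,-31,0,0],[-23,-31,0,0],[-23,-31,0,0],[-23,-31,0,0],[-23,-31,0,0],[-23,-31,0,0],[-23,-31,0,0],[-23,-31,0,0]], claw=1)

```text
t: 2.88
eef_pos: [494.7, 243.0, 240.4]
tcp_rot: [[-0.976, -0.216, 0.003], [-0.216, 0.976, 0.006], [-0.004, 0.005, -1.0]]
ft_force: [0.3, 0.1, -0.3]
width: 0.005
```

```bash
python3 -c "
from h import *
go(487,254,155,101.5)
im=robot.read_camera('top'); save('top1.png',im['color'])"
```

```text
t2.9 pos [494.7 243.  240.4] yaw 102.5 w 0.01 F [ 0.3  0.1 -0.3] j [ 13.   5.  96.   0.  79. -89.]
  tool d [ 5.4 11.9 85.4] norm 86 rows>=2.1 turn(tool) 0.017 rows>=0.1
```

View pics/top1.png

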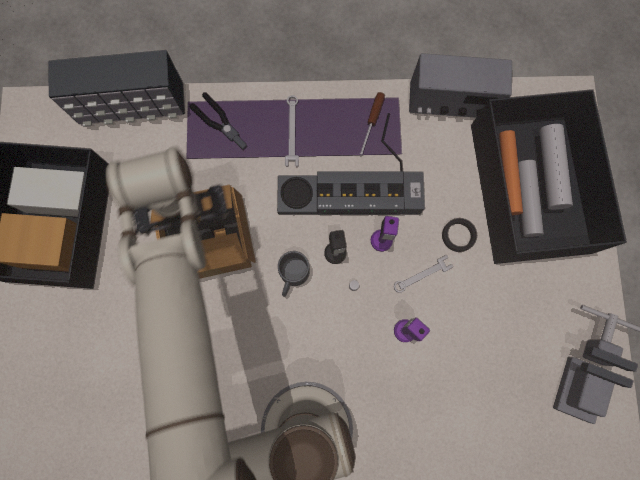

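Call:
play_rows(series=[[5,12,0,0],[0,0,28,0],[0,0,29,0],[0,0,28,0],[0,0,0,0]])

```text
t: 3.35
eef_pos: [495.9, 248.9, 155.7]
tcp_rot: [[-0.979, -0.204, 0.013], [-0.204, 0.979, 0.005], [-0.014, 0.002, -1.0]]
ft_force: [-0.7, -0.2, -1.1]
width: 0.006
```

```bash
python3 -c "
from h import *
go(350,226,155,101.5)
im=robot.read_camera('scene'); save('scene1.png',im['color'])"
```

```text
t3.4 pos [495.9 248.9 155.7] yaw 101.8 w 0.01 F [-0.7 -0.2 -1.1] j [ 14.  10. 100.   0.  69. -88.]
  tool d [147.5   7.3  -1.4] norm 148 rows>=3.5 turn(tool) 0.005 rows>=0.0
```

View pics/scene1.png

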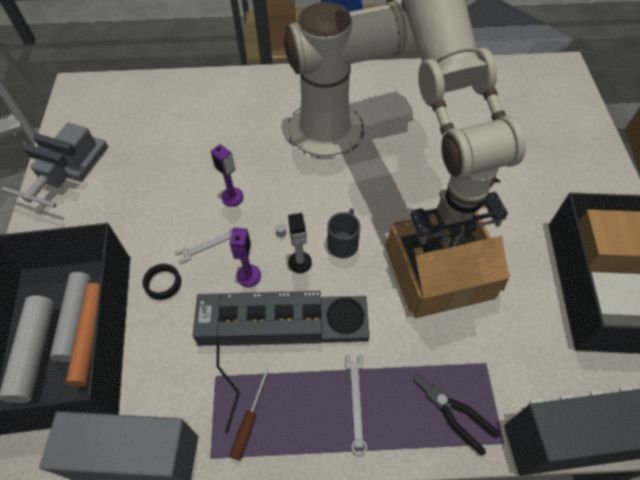

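Call:
play_rows(series=[[18,1,0,0],[18,1,0,0],[18,1,0,0],[18,1,0,0],[18,1,0,0],[18,0,0,0],[18,0,0,0],[18,0,0,0]])

```text
t: 4.07
eef_pos: [358.5, 231.4, 172.8]
tcp_rot: [[-0.977, -0.21, 0.046], [-0.21, 0.978, 0.015], [-0.048, 0.005, -0.999]]
ft_force: [1.5, 0.0, -0.1]
width: 0.005
```

```bash
python3 -c "
from h import *
go(350,226,150,101.5)
im=robot.read_camera('scene'); save('scene2.png',im['color'][150:400,300:600])"
```

```text
t4.1 pos [358.5 231.4 172.8] yaw 102.1 w 0.01 F [ 1.5  0.  -0.1] j [ 16. -13. 121.   0.  69. -86.]
  tool d [10.5 -3.6 22.3] norm 25 rows>=0.6 turn(tool) 0.011 rows>=0.1
```

View pics/scene2.png

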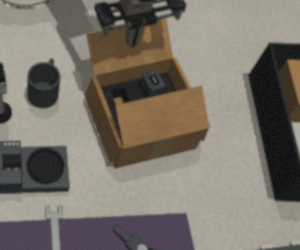

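Call:
play_rows(series=[[0,0,8,0],[0,0,8,0],[0,0,5,0],[0,0,0,0]])

```text
t: 4.45
eef_pos: [359.7, 233.9, 155.1]
tcp_rot: [[-0.975, -0.214, 0.054], [-0.213, 0.977, 0.018], [-0.056, 0.006, -0.998]]
ft_force: [-0.3, -0.0, 0.1]
width: 0.006
```

```bash
python3 -c "
from h import *
go(505,258,155,101.5)
np.set_printoptions(precision=3,suppress=True);print(robot.get_obs()['tcp_rot'])"
```

```text
t4.5 pos [359.7 233.9 155.1] yaw 102.3 w 0.01 F [-0.3 -0.   0.1] j [ 17. -11. 122.   0.  66. -86.]
  tool d [-146.9   -7.5    8.3] norm 147 rows>=3.5 turn(tool) 0.015 rows>=0.1
[[-0.975 -0.214  0.054]
 [-0.213  0.977  0.018]
 [-0.056  0.006 -0.998]]
```

Call:
play_rows(series=[[-25,-1,1,0],[-25,-1,1,0],[-25,-1,1,0],[-25,-1,1,0],[-25,-1,2,0],[-25,-1,2,0],[-22,0,1,0],[-22,0,1,0],[-22,0,1,0],[-22,0,1,0],[-22,0,1,0],[-22,0,1,0]])

```text
t: 5.45
eef_pos: [643.5, 288.9, 141.3]
tcp_rot: [[-0.977, -0.212, 0.02], [-0.212, 0.977, 0.01], [-0.021, 0.005, -1.0]]
ft_force: [-5.4, -0.7, 6.8]
width: 0.007
```

```bash
python3 -c "
from h import *
go(640,288,150,101.5)
np.set_printoptions(precision=3,suppress=True)
im=robot.read_camera('scene'); save('scene3.png',im['color'][150:400,300:600])"
```

```text
t5.5 pos [643.5 288.9 141.3] yaw 102.2 w 0.01 F [-5.4 -0.7  6.8] j [ 14.  32.  74.   0.  73. -88.]
  tool d [ 3.4 -0.1 -8.8] norm 9 rows>=0.2 turn(tool) 0.013 rows>=0.1
```

View pics/scene3.png

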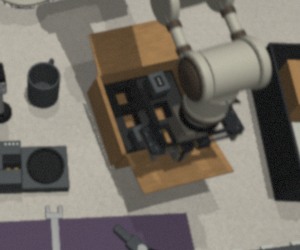

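Call:
play_rows(series=[[0,0,-25,0],[0,0,-38,0],[0,0,-38,0],[0,0,-38,0],[0,0,-25,0],[0,0,-10,0]], claw=0)

```text
t: 6.0
eef_pos: [643.4, 286.0, 307.0]
tcp_rot: [[-0.978, -0.209, 0.005], [-0.209, 0.978, 0.006], [-0.006, 0.005, -1.0]]
ft_force: [-0.3, 0.7, 0.9]
width: 0.415
```

```bash
python3 -c "
from h import *
go(500,-80,320,90)
np.set_printoptions(precision=3,suppress=True);print(robot.get_obs()['tcp_rot'])"
```

```text
t6.0 pos [643.4 286.  307. ] yaw 102.0 w 0.42 F [-0.3  0.7  0.9] j [ 14.  26.  63.   0.  91. -88.]
  tool d [ 216.5 -327.9  -15.8] norm 393 rows>=9.4 turn(tool) 0.210 rows>=1.7
[[-0.978 -0.209  0.005]
 [-0.209  0.978  0.006]
 [-0.006  0.005 -1.   ]]
```

Call:
play_rows(series=[[14,-32,-1,0.03],[14,-32,-1,0.03],[14,-32,-1,0.03],[14,-32,-1,0.03],[14,-32,-1,0.03],[14,-32,-1,0.03],[14,-32,-1,0.03],[14,-32,-1,0],[14,-32,-1,0],[14,-32,-1,0],[14,-32,-1,0],[0,0,0,0]])

```text
t: 7.0
eef_pos: [508.8, -88.2, 299.5]
tcp_rot: [[-1.0, 0.006, -0.006], [0.006, 1.0, 0.01], [0.006, 0.01, -1.0]]
ft_force: [-0.6, 0.4, 0.3]
width: 1.006
```

```bash
python3 -c "
from h import *
go(500,-80,320,90)
np.set_printoptions(precision=3,suppress=True);print(robot.get_obs()['tcp_rot'])
for c in ['scene','top','wrist']:
    im=robot.read_camera(c); o=robot.get_obs(); save(c+'4.png',im['color']); np.savez(c+'4.npz',depth=im['depth'],p=o['eef_pos'],R=o['tcp_rot'],color=im['color']); np.save(c+'_W.npy',cloud(im)) if c!='wrist' else 0
    if c!='wrist':
      k=im['color'][150:340,120:540] if c=='top' else im['color'][180:340,180:530]; save(c+'4c.png',cv2.resize(k,None,fx=1.9 if c=='top' else 2.2,fy=1.9 if c=='top' else 2.2,interpolation=cv2.INTER_CUBIC))
"
```

```text
t7.0 pos [508.8 -88.2 299.5] yaw 89.6 w 1.01 F [-0.6  0.4  0.3] j [ -23.   -1.   96.    0.   86. -113.]
  tool d [  9.    8.3 -20.4] norm 24 rows>=0.6 turn(tool) -0.006 rows>=0.1
[[-1.     0.006 -0.006]
 [ 0.006  1.     0.01 ]
 [ 0.006  0.01  -1.   ]]
```

View pics/scene4c.png

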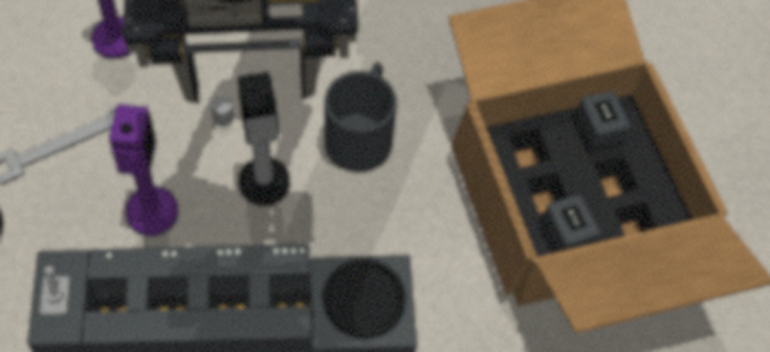

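View pics/top4c.png

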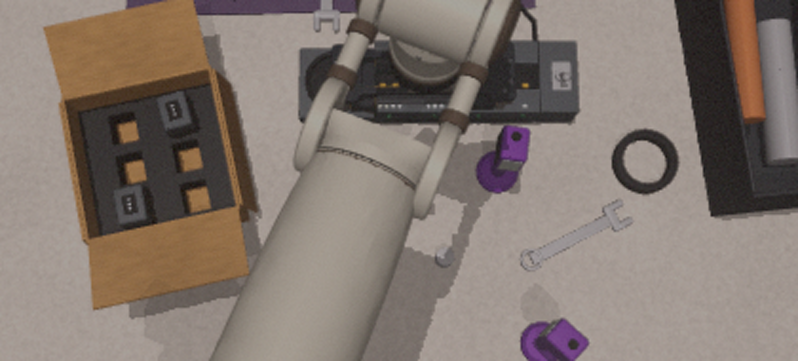

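View pics/wrist4.png

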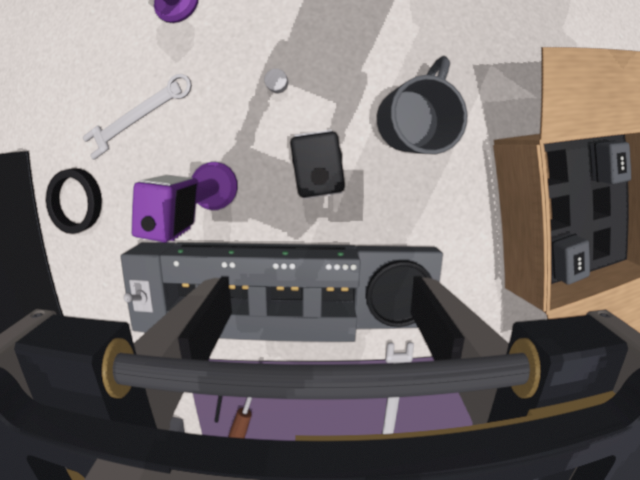

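```bash
cat >> h.py <<'E'
FW=240/np.tan(np.radians(65.70646984690485)/2); CW=(320.7381364735352,242.66556022622603)
TC=np.array(robot_tc) if 'robot_tc' in globals() else np.array([[5.84416471e-04,-9.65829905e-01,-2.59176104e-01,73.0212165],[9.99999718e-01,6.86731648e-04,-3.04231965e-04,-.713502774],[4.71820763e-04,-2.59175854e-01,9.65830034e-01,-144.849254],[0,0,0,1]])
def wray(u,v):
    a=np.asarray(u,float)-CW[0]; b=np.asarray(v,float)-CW[1]; r=np.hypot(a,b)+1e-9; th=r/FW
    return np.stack([np.sin(th)*a/r,np.sin(th)*b/r,np.cos(th)],-1)
def w_on_z(p,R,u,v,z):
    d=np.array(R)@(TC[:3,:3]@wray(u,v)); o=np.array(p)+np.array(R)@TC[:3,3]
    return o+d*(z-o[2])/d[2]
def wcloud(p,R,depth):
    v,u=np.mgrid[0:480,0:640]; r=wray(u,v); P=r/r[...,2:]*depth[...,None].astype(float)
    P=P@TC[:3,:3].T+TC[:3,3]; P=P@np.array(R).T+np.array(p); P[depth<=0]=np.nan; return P
E
python3 - <<'E'
from h import *
np.set_printoptions(precision=1,suppress=True)
im=robot.read_camera('wrist'); o=robot.get_obs(); p,R=o['eef_pos'],o['tcp_rot']; print(p)
W=wcloud(p,R,im['depth']); np.save('wrist_W.npy',W)
for n,z in (('bay1',62),('cradle',34),('switch_tip',94),('lamp_mid',95),('pack1_mid',49),('carton_mid',110)):
    for q in robot.mark_of('wrist',n)[:5]:
        u,v=q['centre']; print(n,np.round(q['centre']),round(q['confidence'],2),w_on_z(p,R,u,v,z),W[int(v),int(u)])
x,y,z=W[...,0],W[...,1],W[...,2]
m=(z>54)&(z<70)&(x>530)&(x<690)&(y>-350)&(y<0)
m2=cv2.morphologyEx(m.astype(np.uint8),cv2.MORPH_OPEN,np.ones((3,3)))
n,l,s,ce=cv2.connectedComponentsWithStats(m2); k=1+np.argmax(s[1:,4]); mm=l==k
print('top',np.median(z[mm]),cv2.minAreaRect(W[mm][:,:2].astype(np.float32)))
s=(abs(x-450)<45)&(abs(y+86)<40)&(z>170); print('lamp',s.sum(),np.median(z[s]),cv2.minAreaRect(W[s&(z>183)][:,:2].astype(np.float32)))
print('table',np.median(z[(abs(z)<15)]))
for c in('top','scene'):
    Q=np.load(c+'_W.npy'); x,y,z=Q[...,0],Q[...,1],Q[...,2]
    s=(x>390)&(x<600)&(y>150)&(y<370)&(z>86)&(z<98)
    n,l,st,ce=cv2.connectedComponentsWithStats(s.astype(np.uint8))
    for k in range(1,n):
        if st[k,4]>60: print(c,'pack',st[k,4],cv2.minAreaRect(Q[l==k][:,:2].astype(np.float32)),np.median(Q[l==k],0))
E
```

```text
[511.  -82.8 300.1]
bay1 [339. 301.] 0.94 [608.  -60.2  62. ] [626.2 -57.5  19.7]
bay1 [179. 298.] 0.87 [ 606.3 -247.    62. ] [ 622.7 -262.9   24.7]
bay1 [283. 300.] 0.86 [ 606.7 -123.5   62. ] [ 625.2 -128.8   18.5]
bay1 [228. 303.] 0.59 [ 610.5 -186.7   62. ] [ 512.4 -129.2  279.9]
bay1 [400. 293.] 0.17 [599.4   9.2  62. ] [611.3  16.4  32.7]
cradle [398. 294.] 0.75 [611.7  14.1  34. ] [610.7  13.6  33.8]
cradle [278.  84.] 0.36 [ 368.1 -126.6   34. ] [ 366.8 -127.7   28.9]
switch_tip [122. 295.] 0.43 [ 591.2 -305.1   94. ] [ 631.3 -364.5   -0.3]
lamp_mid [188. 194.] 0.57 [ 481.2 -212.    95. ] [ 473.9 -191.7  153.4]
carton_mid [612. 215.] 0.62 [494.3 260.9 110. ] [502.8 321.1  51.2]
top 62.003701202853364 ((605.8516845703125, -181.81419372558594), (283.23193359375, 105.14446258544922), 88.83170318603516)
lamp 34713 397.1193296619758 ((460.416259765625, -85.88499450683594), (80.01744842529297, 68.82492065429688), 89.76875305175781)
table 0.22787755610016802
top pack 83 ((585.5625, 302.32891845703125), (3.4018101692199707, 137.64169311523438), 12.06358814239502) [584.5 305.8  91. ]
top pack 290 ((558.9616088867188, 230.10206604003906), (50.90877151489258, 39.83820343017578), 15.308101654052734) [558.1 229.1  91.7]
top pack 306 ((432.682373046875, 286.1845703125), (49.866153717041016, 39.97370910644531), 11.294299125671387) [432.1 285.7  92. ]
scene pack 157 ((406.68682861328125, 228.7745361328125), (7.181784629821777, 158.8571014404297), 11.683298110961914) [406.  225.1  92.3]
scene pack 166 ((478.0732727050781, 351.31689453125), (178.3983612060547, 5.992764472961426), 11.192596435546875) [482.3 352.9  92. ]
scene pack 302 ((434.39105224609375, 284.8087158203125), (51.64047622680664, 40.386688232421875), 9.337239265441895) [435.  284.2  90.7]
scene pack 351 ((560.4102783203125, 228.33485412597656), (51.12709426879883, 40.225467681884766), 14.436531066894531) [561.1 228.3  91.3]
```

```bash
python3 - <<'E'
from h import *
np.set_printoptions(precision=1,suppress=True)
W=np.load('wrist_W.npy');x,y,z=W[...,0],W[...,1],W[...,2]
v,u=np.mgrid[0:480,0:640]
def rep(W,t):
    x,y,z=W[...,0],W[...,1],W[...,2]
    s=(abs(x-450)<40)&(abs(y+86)<40)&(z>182)&(z<197)
    n,l,st,ce=cv2.connectedComponentsWithStats(s.astype(np.uint8)); k=1+np.argmax(st[1:,4]); s=l==k
    print(t,s.sum(),np.median(z[s]),cv2.minAreaRect(W[s][:,:2].astype(np.float32)), W[s].mean(0))
    s=(abs(x-450)<40)&(abs(y+86)<40)&(z>6)&(z<22); 
    if s.sum()>20: print(' foot',s.sum(),cv2.minAreaRect(W[s][:,:2].astype(np.float32)), cv2.minEnclosingCircle(W[s][:,:2].astype(np.float32)))
rep(W,'wrist'); rep(np.load('scene_W.npy'),'scene')
E
```

```text
wrist 3051 189.82324859517828 ((449.46929931640625, -85.54571533203125), (45.354637145996094, 34.19635772705078), 7.976807117462158) [449.6 -85.7 189.7]
 foot 21 ((446.2418212890625, -57.13077163696289), (20.087068557739258, 1.7065284252166748), 6.835633754730225) ((446.320068359375, -57.783660888671875), 10.043652534484863)
scene 273 188.92555970712147 ((452.79803466796875, -86.37370300292969), (45.96279525756836, 33.80277633666992), 8.997559547424316) [454.  -86.4 188.8]
 foot 325 ((451.5826416015625, -86.31190490722656), (59.0380973815918, 59.14944076538086), 13.854615211486816) ((446.7160949707031, -83.1776123046875), 35.999671936035156)
```

```bash
python3 -c "
from h import *
go(450,-85.8,240,98)"
```

```text
t7.5 pos [511.1 -82.8 300.9] yaw 90.0 w 1.00 F [ 0.8 -0.1 -0.5] j [ -23.   -1.   96.    1.   86. -113.]
  tool d [60.9 -3.6 61.1] norm 86 rows>=2.1 turn(tool) -0.139 rows>=1.1
```

Call:
play_rows(series=[[15,-1,10,0],[15,-1,10,0],[15,-1,10,0],[15,-1,10,0],[0,0,5,-0.05],[0,0,5,-0.05],[0,0,5,-0.04],[0,0,0,0],[0,0,0,0]], claw=0)

```text
t: 8.25
eef_pos: [450.3, -83.0, 244.5]
tcp_rot: [[-0.988, -0.153, -0.0], [-0.153, 0.988, 0.01], [-0.001, 0.01, -1.0]]
ft_force: [0.5, 0.2, 1.3]
width: 0.998
```

```bash
python3 -c "
from h import *
go(450,-85.8,161,98)
np.set_printoptions(precision=3,suppress=True);print(robot.get_obs()['tcp_rot'][:,2])
im=robot.read_camera('wrist');o=robot.get_obs();save('wrist5.png',im['color']); W=wcloud(o['eef_pos'],o['tcp_rot'],im['depth']);x,y,z=W[...,0],W[...,1],W[...,2]
s=(abs(x-450)<40)&(abs(y+86)<40)&(z>182)&(z<197)
n,l,st,ce=cv2.connectedComponentsWithStats(s.astype(np.uint8)); k=1+np.argmax(st[1:,4]); s=l==k
print(s.sum(),np.median(z[s]),cv2.minAreaRect(W[s][:,:2].astype(np.float32)), W[s].mean(0))
"
```

```text
t8.2 pos [450.3 -83.  244.5] yaw 98.8 w 1.00 F [0.5 0.2 1.3] j [ -26.   -9.  109.    1.   80. -125.]
  tool d [ 0.8 -3.6 83.4] norm 84 rows>=2.0 turn(tool) 0.014 rows>=0.1
[-0.    0.01 -1.  ]
4291 189.51977837137605 ((448.91632080078125, -86.07351684570312), (44.69636535644531, 34.00001525878906), 7.60474967956543) [447.137 -86.491 189.29 ]
```

View pics/wrist5.png

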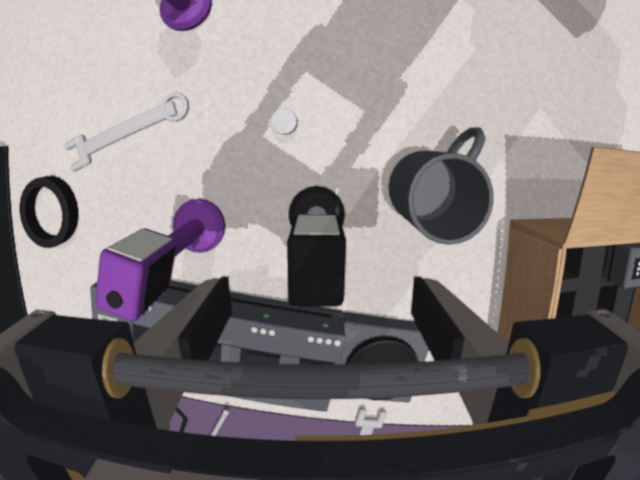

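Call:
play_rows(series=[[0,-3,10,0.01],[0,0,20,0],[0,0,20,0],[0,0,20,0],[0,0,12,0],[0,0,0,0],[0,0,0,0]])

```text
t: 8.88
eef_pos: [453.3, -86.6, 159.5]
tcp_rot: [[-0.991, -0.136, 0.005], [-0.136, 0.991, 0.007], [-0.006, 0.007, -1.0]]
ft_force: [-0.5, 0.3, -0.2]
width: 0.997
```

```bash
python3 -c "
from h import *
go(450,-85.8,161,98)"
```

```text
t8.9 pos [453.3 -86.6 159.5] yaw 97.8 w 1.00 F [-0.5  0.3 -0.2] j [ -26.   -4.  114.    1.   69. -124.]
  tool d [ 3.1  1.2 -1.5] norm 4 rows>=0.1 turn(tool) -0.003 rows>=0.0
```

Call:
play_rows(series=[[0,1,0,0],[0,0,0,0],[0,0,0,0],[0,0,0,0],[0,0,0,0],[0,0,0,0],[0,0,0,0],[0,0,0,0],[0,0,0,0],[0,0,0,0]], claw=1)

```text
t: 9.72
eef_pos: [455.9, -86.8, 164.0]
tcp_rot: [[-0.991, -0.135, 0.012], [-0.135, 0.991, 0.004], [-0.013, 0.002, -1.0]]
ft_force: [0.2, -0.2, -1.7]
width: 0.367
```

Call:
play_rows(series=[[0,0,0,0],[0,0,-5,0],[0,0,-10,0],[0,0,-10,0],[0,0,-15,0],[0,0,-15,0],[0,0,-10,0],[0,0,0,0]])

```text
t: 10.38
eef_pos: [453.0, -86.1, 232.6]
tcp_rot: [[-0.991, -0.135, 0.007], [-0.135, 0.991, 0.007], [-0.008, 0.006, -1.0]]
ft_force: [1.2, 0.5, -2.9]
width: 0.369
```

```bash
python3 -c "
from h import *
go(610,14,225,88)
np.set_printoptions(precision=3,suppress=True);print(robot.get_obs()['tcp_rot'][:,2])
im=robot.read_camera('scene'); save('scene6.png',im['color'])"
```

```text
t10.4 pos [453.  -86.1 232.6] yaw 97.7 w 0.37 F [ 1.2  0.5 -2.9] j [ -26.   -8.  110.    1.   78. -124.]
  tool d [-169.    78.     9.3] norm 186 rows>=4.5 turn(tool) 0.170 rows>=1.4
[ 0.007  0.007 -1.   ]
```

View pics/scene6.png

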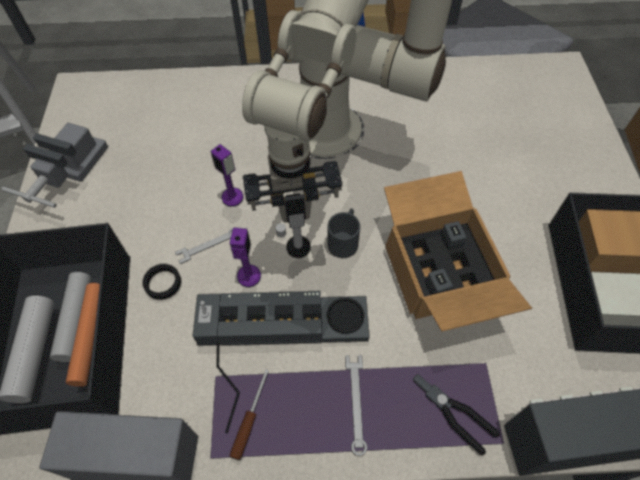

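Call:
play_rows(series=[[-10,0,-10,0.03],[-20,10,-15,0.04],[-25,10,-10,0.04],[-25,10,0,0.04],[-25,12,0,0.03],[-25,12,0,0],[-15,8,0,0],[-8,3,0,0],[0,0,0,0],[0,0,0,0]])

```text
t: 11.27
eef_pos: [607.5, -14.3, 258.3]
tcp_rot: [[-0.998, 0.056, -0.009], [0.056, 0.998, 0.011], [0.009, 0.01, -1.0]]
ft_force: [-0.5, -0.4, -3.5]
width: 0.37
```

```bash
cat > lamp.py <<'E'
from h import *
np.set_printoptions(precision=3,suppress=True)
go(610.3,14,225,88); o=robot.get_obs(); print(o['tcp_rot'][:,2]); p=o['eef_pos']
def circ(P):
    A=np.c_[2*P,np.ones(len(P))]; s=np.linalg.lstsq(A,(P**2).sum(1),rcond=None)[0]; return s[:2],np.sqrt(s[2]+s[0]**2+s[1]**2)
base=p[2]-6-155+4
for c in ('scene','top','wrist'):
    im=robot.read_camera(c)
    W=wcloud(o['eef_pos'],o['tcp_rot'],im['depth']) if c=='wrist' else cloud(im)
    save(c+'7.png',im['color'])
    x,y,z=W[...,0],W[...,1],W[...,2]
    near=(np.hypot(x-p[0],y-p[1])<50)
    for nm,lo,hi in(('foot',base-3,base+22),('stem',base+25,base+112),('all',base-3,base+112)):
        s=near&(z>lo)&(z<hi)&(z>46)
        if s.sum()>20: print(c,nm,s.sum(),np.median(W[s],0),W[s].min(0),W[s].max(0),cv2.minEnclosingCircle(W[s][:,:2].astype(np.float32)))
E
python3 lamp.py
```

```text
t11.3 pos [607.5 -14.3 258.3] yaw 86.8 w 0.37 F [-0.5 -0.4 -3.5] j [ -13.   14.   84.    0.   83. -100.]
  tool d [-1.5 28.1 33.6] norm 44 rows>=1.1 turn(tool) -0.021 rows>=0.2
[-0.009  0.011 -1.   ]
scene foot 450 [608.503 -14.091 108.805] [572.577 -42.457  98.45 ] [629.574  16.387 123.339] ((599.4312133789062, -13.153375625610352), 30.531784057617188)
scene stem 124 [608.699 -14.967 158.118] [600.992 -23.17  126.486] [611.815  -4.081 193.555] ((604.5314331054688, -13.338875770568848), 9.875649452209473)
scene all 576 [608.634 -14.671 109.977] [572.577 -42.457  98.45 ] [629.574  16.387 193.555] ((599.4312133789062, -13.153375625610352), 30.531784057617188)
wrist foot 2393 [586.145 -11.886 109.938] [567.842 -42.396  98.389] [610.696  17.086 122.681] ((597.3485717773438, -12.76075267791748), 29.872827529907227)
wrist stem 300 [589.717 -12.874 146.881] [588.375 -22.81  126.453] [596.337  -3.186 169.933] ((596.0887451171875, -12.998432159423828), 9.813909530639648)
wrist all 2715 [588.015 -12.222 110.151] [567.842 -42.396  98.389] [610.696  17.086 169.933] ((597.3485717773438, -12.76075267791748), 29.872827529907227)
```

```bash
python3 -c "
import cv2,numpy as np
a=cv2.imread('pics/scene7.png')[150:400,180:420];b=cv2.imread('pics/wrist7.png')[:,100:560]
cv2.imwrite('pics/c7.png',np.hstack([cv2.resize(a,(400,417)),cv2.resize(b,(400,417))]))"
```

```text
(no output)
```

View pics/c7.png

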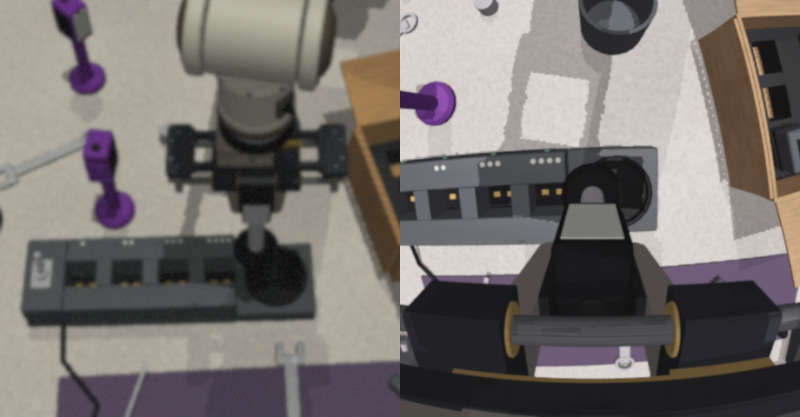

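Call:
play_rows(series=[[-2,5,5,0],[-3,10,10,0],[-3,8,10,0],[-1,4,5,0],[0,0,0,0],[0,0,0,0]])

```text
t: 11.92
eef_pos: [616.3, 14.3, 225.6]
tcp_rot: [[-0.998, 0.059, -0.009], [0.059, 0.998, 0.011], [0.01, 0.01, -1.0]]
ft_force: [-1.1, -0.6, -3.2]
width: 0.369
```

```bash
python3 lamp.py; python3 - <<'E'
from h import *
im=robot.read_camera('top'); save('top8.png',im['color'])
for c in('scene','wrist'):
    robot.read_camera(c); o=robot.get_obs()
    for q in robot.mark_of(c,'cradle')[:2]:
        print(c,q, w_on_z(o['eef_pos'],o['tcp_rot'],*q['centre'],34) if c=='wrist' else px_on_z(robot.read_camera(c),*q['centre'],34))
import cv2
a=cv2.imread('pics/scene7.png')[200:400,220:420];b=cv2.imread('pics/wrist7.png')[:,100:560]
cv2.imwrite('pics/c8.png',np.hstack([cv2.resize(a,(400,417)),cv2.resize(b,(400,417))]))
E
```

```text
t11.9 pos [616.3  14.3 225.6] yaw 86.6 w 0.37 F [-1.1 -0.6 -3.2] j [-10.  16.  85.   1.  80. -97.]
  tool d [ 6.  -0.7  0.7] norm 6 rows>=0.1 turn(tool) -0.024 rows>=0.2
[-0.009  0.011 -1.   ]
scene foot 439 [617.549  12.878  75.987] [578.412 -14.216  66.223] [639.139  43.845  90.519] ((607.8828125, 14.012394905090332), 31.263578414916992)
scene stem 108 [617.42   13.663 122.245] [607.652   4.752  94.371] [620.075  24.832 155.447] ((610.582763671875, 14.666499137878418), 10.198288917541504)
scene all 552 [617.436  13.336  77.122] [578.412 -14.216  66.223] [639.139  43.845 155.447] ((607.8828125, 14.012394905090332), 31.263578414916992)
wrist foot 2389 [594.962  16.773  77.192] [576.326 -13.808  65.674] [619.507  45.817  90.61 ] ((606.1412353515625, 15.932814598083496), 29.887418746948242)
wrist stem 300 [598.537  15.704 113.937] [597.034   5.898  93.956] [605.215  25.491 137.194] ((604.7964477539062, 15.69438362121582), 9.805895805358887)
wrist all 2711 [596.893  16.454  77.428] [576.326 -13.808  65.674] [619.507  45.817 137.194] ((606.1412353515625, 15.932814598083496), 29.887418746948242)
wrist {'centre': [319.6, 14.5], 'confidence': 0.26} [418.28354393  25.28090295  34.        ]
```

View pics/c8.png

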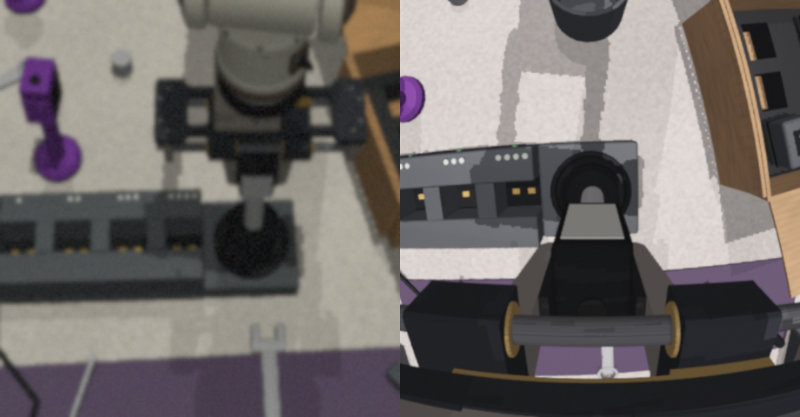

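Call:
play_rows(series=[[-2,-1,5,0],[0,0,7,0],[0,0,6,0],[0,0,4,0],[0,0,2,0],[0,0,0,0]])

```text
t: 12.82
eef_pos: [618.7, 11.9, 200.2]
tcp_rot: [[-0.998, 0.061, -0.007], [0.061, 0.998, 0.011], [0.008, 0.01, -1.0]]
ft_force: [-0.2, 0.3, -2.9]
width: 0.367
```

```bash
python3 lamp.py
```

```text
t12.8 pos [618.7  11.9 200.2] yaw 86.5 w 0.37 F [-0.2  0.3 -2.9] j [-10.  17.  86.   1.  77. -97.]
  tool d [  8.7   1.8 -24.8] norm 26 rows>=0.6 turn(tool) -0.026 rows>=0.2
[-0.007  0.011 -1.   ]
scene foot 380 [618.712  11.166  50.947] [584.153 -25.766  46.058] [652.645  42.124  64.058] ((619.0685424804688, 10.263542175292969), 36.04120635986328)
scene stem 96 [619.914  11.062  96.184] [612.636   2.16   68.378] [622.779  21.701 129.027] ((614.955810546875, 11.93009090423584), 9.785356521606445)
scene all 479 [619.312  11.144  51.89 ] [584.153 -25.766  46.058] [652.645  42.124 129.027] ((619.0685424804688, 10.263542175292969), 36.04120635986328)
wrist foot 2305 [598.037  14.42   51.768] [579.197 -16.206  46.034] [622.193  43.129  65.093] ((608.8914794921875, 13.414959907531738), 29.83554458618164)
wrist stem 304 [601.127  13.379  88.711] [599.711   3.497  68.255] [607.742  23.053 111.229] ((607.345947265625, 13.275100708007812), 9.786306381225586)
wrist all 2629 [599.862  14.105  52.015] [579.197 -16.206  46.034] [622.193  43.129 111.229] ((608.8914794921875, 13.414959907531738), 29.83554458618164)
```

Call:
play_rows(series=[[0,0,1.5,0],[0,0,1,0],[0,0,0,0]])

```text
t: 13.22
eef_pos: [619.9, 11.9, 199.6]
tcp_rot: [[-0.998, 0.06, -0.003], [0.06, 0.998, 0.01], [0.004, 0.01, -1.0]]
ft_force: [-0.1, 0.2, -3.6]
width: 0.368
```

Call:
play_rows(series=[[0,0,0,0],[0,0,0,0],[0,0,0,0],[0,0,0,0],[0,0,0,0],[0,0,0,0],[0,0,0,0]], claw=0.3)

```text
t: 13.8
eef_pos: [622.5, 11.5, 204.3]
tcp_rot: [[-0.998, 0.06, 0.005], [0.06, 0.998, 0.008], [-0.004, 0.009, -1.0]]
ft_force: [0.3, -0.3, -0.1]
width: 0.703
```

```bash
python3 lamp.py
```

```text
t13.8 pos [622.5  11.5 204.3] yaw 86.5 w 0.70 F [ 0.3 -0.3 -0.1] j [-10.  17.  86.   1.  77. -97.]
  tool d [ 12.2   2.  -20.8] norm 24 rows>=0.6 turn(tool) -0.025 rows>=0.2
[ 0.005  0.008 -1.   ]
scene foot 319 [620.154  11.217  49.341] [589.483 -14.746  46.005] [641.195  40.234  68.362] ((614.5874633789062, 12.17148494720459), 28.364290237426758)
scene stem 94 [620.774  11.174  98.863] [613.324   2.659  72.641] [623.481  21.885 128.249] ((615.111572265625, 12.27190113067627), 9.777983665466309)
scene all 415 [620.497  11.217  50.357] [589.483 -14.746  46.005] [641.195  40.234 128.249] ((614.5874633789062, 12.17148494720459), 28.364290237426758)
wrist foot 1736 [599.197  13.507  49.549] [581.966 -14.557  46.013] [618.461  41.576  68.797] ((610.4583129882812, 13.379167556762695), 28.681154251098633)
wrist stem 147 [601.519  13.777  85.405] [588.223  -1.562  72.28 ] [605.752  28.508 159.256] ((593.2042846679688, 13.493881225585938), 15.320810317993164)
wrist all 1903 [600.075  13.519  49.645] [581.966 -14.557  46.013] [618.461  41.576 159.256] ((610.4583129882812, 13.379167556762695), 28.681154251098633)
```

Call:
play_rows(series=[[0,0,-10,0],[0,0,-15,0],[0,0,-25,0],[0,0,-30,0],[0,0,-30,0],[0,0,-10,0],[0,0,0,0]])

```text
t: 14.53
eef_pos: [620.3, 10.7, 329.7]
tcp_rot: [[-0.998, 0.06, -0.0], [0.06, 0.998, 0.009], [0.001, 0.009, -1.0]]
ft_force: [0.0, -0.1, -0.3]
width: 0.699
```

```bash
python3 - <<'E'
from h import *
np.set_printoptions(precision=3,suppress=True)
go(559.5,229.5,220,104.5); print(robot.get_obs()['tcp_rot'][:,2])
for c in('top','scene'):
    im=robot.read_camera(c); Q=cloud(im); save(c+'9.png',im['color'])
    x,y,z=Q[...,0],Q[...,1],Q[...,2]
    s=(x>390)&(x<600)&(y>150)&(y<370)&(z>86)&(z<98)
    n,l,st,ce=cv2.connectedComponentsWithStats(s.astype(np.uint8))
    for k in range(1,n):
        if st[k,4]>200: print(c,'pack',st[k,4],cv2.minAreaRect(Q[l==k][:,:2].astype(np.float32)),np.median(Q[l==k],0))
    s=(abs(x-611)<50)&(abs(y-13)<40)&(z>215)&(z<232); print(c,'lamp top',s.sum(),Q[s].min(0),Q[s].max(0)) if s.sum() else 0
E
```

```text
t14.5 pos [620.3  10.7 329.7] yaw 86.5 w 0.70 F [ 0.  -0.1 -0.3] j [-10.  13.  76.   1.  90. -97.]
  tool d [ 73.8 213.7 111.8] norm 252 rows>=6.0 turn(tool) -0.313 rows>=2.5
[-0.     0.009 -1.   ]
top pack 294 ((558.2573852539062, 229.6995086669922), (50.79914474487305, 40.285125732421875), 14.339234352111816) [557.556 229.874  91.711]
top pack 300 ((432.151123046875, 286.4637145996094), (50.24363327026367, 40.05339050292969), 9.384894371032715) [431.966 286.006  91.647]
scene pack 294 ((434.09832763671875, 284.9560241699219), (49.72015380859375, 40.913902282714844), 10.864534378051758) [436.456 284.359  91.005]
scene pack 353 ((560.4840087890625, 228.6877899169922), (50.11153030395508, 41.163700103759766), 14.355031967163086) [562.584 227.605  91.19 ]
scene lamp top 365 [590.35   -5.169 215.066] [635.73   30.625 228.184]
```

View pics/scene9.png

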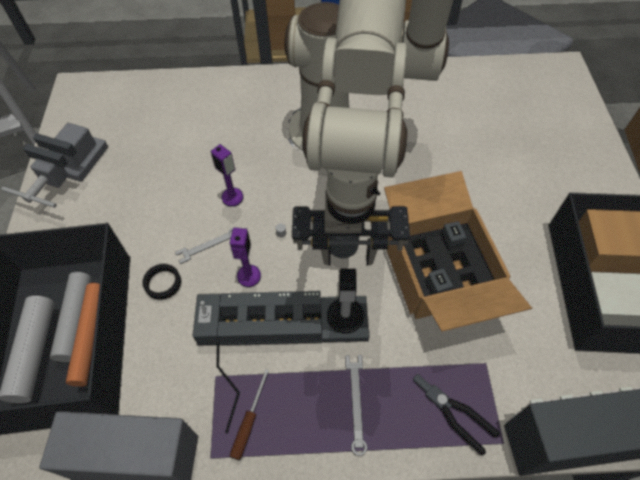

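Call:
play_rows(series=[[5,15,0,0],[10,28,5,0],[10,28,15,0],[10,28,15,0],[10,28,15,0],[10,28,15,0],[10,28,15,0],[6,20,10,-0.08],[3,10,10,-0.08],[0,0,10,-0.08],[0,0,0,-0.07],[0,0,0,0]], claw=0.3)

```text
t: 15.63
eef_pos: [531.6, 247.9, 186.2]
tcp_rot: [[-0.964, -0.262, -0.05], [-0.263, 0.965, 0.008], [0.046, 0.021, -0.999]]
ft_force: [0.8, 0.4, -0.1]
width: 0.701
```

```bash
cat > pk.py <<'E'
from h import *
import sys
np.set_printoptions(precision=3,suppress=True)
def pk(gx,gy,yaw,z):
    go(gx,gy,z,yaw); o=robot.get_obs(); print(o['tcp_rot'][:,2])
    im=robot.read_camera('wrist'); save('wpk.png',im['color']); W=wcloud(o['eef_pos'],o['tcp_rot'],im['depth'])
    x,y,z=W[...,0],W[...,1],W[...,2]
    s=(np.hypot(x-gx,y-gy)<45)&(z>85)&(z<100)
    n,l,st,ce=cv2.connectedComponentsWithStats(s.astype(np.uint8))
    for k in range(1,n):
        if st[k,4]>200: print('pack',st[k,4],cv2.minAreaRect(W[l==k][:,:2].astype(np.float32)),np.median(W[l==k],0))
pk(*map(float,sys.argv[1:5]))
E
python3 pk.py 559.4 229.2 104.4 81
```

```text
t15.6 pos [531.6 247.9 186.2] yaw 105.2 w 0.70 F [ 0.8  0.4 -0.1] j [ 13.  15.  91.   1.  77. -93.]
  tool d [-26.7 -27.5 103.5] norm 110 rows>=2.6 turn(tool) 0.014 rows>=0.1
[-0.05   0.008 -0.999]
pack 3777 ((557.9202880859375, 229.74964904785156), (50.4155158996582, 40.43739318847656), 16.262371063232422) [555.863 229.69   91.658]
pack 595 ((597.718017578125, 237.19290161132812), (2.407367706298828, 46.476280212402344), 10.904701232910156) [597.688 236.747  92.839]
```

View pics/wpk.png

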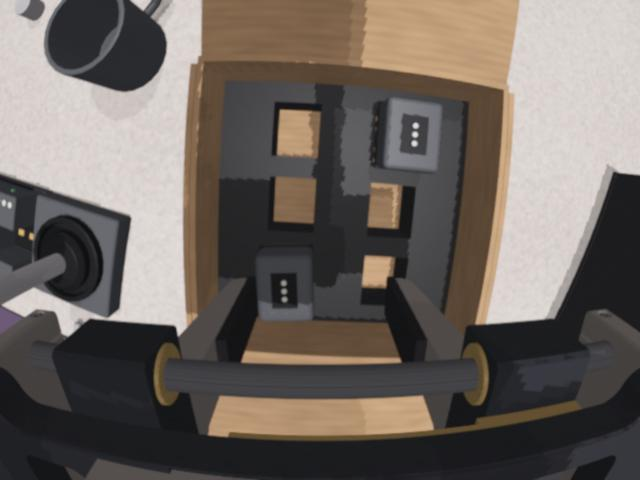

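Call:
play_rows(series=[[-9,-9,0,0],[-9,-9,0,0],[-9,-9,0,0],[0,0,0,0],[0,0,0,0],[0,0,0,0],[0,0,0,0],[0,0,0,0]])

```text
t: 16.35
eef_pos: [568.1, 225.0, 182.4]
tcp_rot: [[-0.967, -0.249, -0.053], [-0.25, 0.968, 0.008], [0.049, 0.02, -0.999]]
ft_force: [-1.2, -0.1, -0.3]
width: 0.702
```

```bash
python3 pk.py 559.4 229.2 104.4 81
```

```text
t16.4 pos [568.1 225.  182.4] yaw 104.4 w 0.70 F [-1.2 -0.1 -0.3] j [ 10.  19.  86.   1.  78. -95.]
  tool d [  2.4   4.2 101.7] norm 102 rows>=2.4 turn(tool) 0.000 rows>=0.0
[-0.053  0.008 -0.999]
pack 4304 ((558.2537231445312, 229.68060302734375), (50.50058364868164, 40.253395080566406), 15.610230445861816) [556.383 229.088  91.614]
pack 508 ((597.579345703125, 236.57164001464844), (2.177104949951172, 45.66277313232422), 11.165329933166504) [597.929 236.248  92.305]
```

Call:
play_rows(series=[[38,0,0,0],[38,0,0,0],[38,0,0,0],[38,0,0,0]])

```text
t: 16.73
eef_pos: [420.4, 186.8, 186.0]
tcp_rot: [[-0.967, -0.249, -0.055], [-0.25, 0.968, 0.007], [0.051, 0.021, -0.998]]
ft_force: [-0.9, -0.0, -0.3]
width: 0.697
```

Call:
play_rows(series=[[-10,0,0,0],[-15,0,0,0],[-15,0,0,0],[-15,0,0,0],[-15,0,0,0],[-15,0,0,0],[-15,0,0,0],[-15,0,0,0],[-15,0,0,0],[-10,0,0,0],[0,0,0,0]])

```text
t: 17.65
eef_pos: [546.2, 225.2, 174.2]
tcp_rot: [[-0.965, -0.254, -0.063], [-0.255, 0.967, 0.007], [0.06, 0.022, -0.998]]
ft_force: [-1.1, 0.1, 0.4]
width: 0.697
```

Call:
play_rows(series=[[10,0,0,0],[10,0,0,0],[10,0,0,0],[10,0,0,0],[10,0,0,0],[10,0,0,0],[10,0,0,0],[10,0,0,0],[10,0,0,0],[10,0,0,0],[10,0,0,0],[10,0,0,0]])

```text
t: 18.65
eef_pos: [421.1, 194.8, 181.7]
tcp_rot: [[-0.964, -0.257, -0.064], [-0.258, 0.966, 0.006], [0.061, 0.023, -0.998]]
ft_force: [-0.4, 0.4, -0.3]
width: 0.701
```

Call:
play_rows(series=[[-30,0,0,0],[-40,0,0,0],[-30,0,0,0],[-15,0,0,0]])

```text
t: 18.98
eef_pos: [524.3, 225.1, 172.1]
tcp_rot: [[-0.963, -0.259, -0.072], [-0.26, 0.965, 0.005], [0.068, 0.024, -0.997]]
ft_force: [0.2, -0.1, 0.4]
width: 0.701
```

Call:
play_rows(series=[[0,0,-40,0],[0,0,-40,0],[0,0,-40,0],[0,0,0,0]])

```text
t: 19.32
eef_pos: [532.1, 225.1, 291.0]
tcp_rot: [[-0.962, -0.26, -0.083], [-0.261, 0.965, 0.003], [0.08, 0.025, -0.997]]
ft_force: [0.1, -0.1, 1.4]
width: 0.696
```

Call:
play_rows(series=[[0,0,10,0],[0,0,10,0],[0,0,10,0],[0,0,10,0],[0,0,10,0],[0,0,10,0],[0,0,10,0],[0,0,10,0],[0,0,10,0],[0,0,10,0],[0,0,10,0],[0,0,10,0]])

```text
t: 20.32
eef_pos: [516.0, 225.2, 154.3]
tcp_rot: [[-0.961, -0.261, -0.091], [-0.262, 0.965, 0.001], [0.088, 0.025, -0.996]]
ft_force: [0.2, 0.4, 0.1]
width: 0.701
```

Call:
play_rows(series=[[0,0,0,0],[0,0,0,0],[0,0,0,0],[0,0,0,0],[0,0,0,0],[0,0,0,0]])

```text
t: 20.82
eef_pos: [515.8, 225.1, 153.0]
tcp_rot: [[-0.961, -0.261, -0.092], [-0.262, 0.965, 0.001], [0.088, 0.025, -0.996]]
ft_force: [0.8, 1.2, -0.4]
width: 0.699
```

Call:
play_rows(series=[[0,0,-12,0],[0,0,-12,0],[0,0,-12,0],[0,0,-12,0],[0,0,-12,0],[0,0,-12,0]])

```text
t: 21.32
eef_pos: [523.1, 225.0, 232.6]
tcp_rot: [[-0.961, -0.261, -0.09], [-0.262, 0.965, 0.001], [0.087, 0.025, -0.996]]
ft_force: [0.7, 0.2, -0.0]
width: 0.701
```

Call:
play_rows(series=[[0,0,0,0.1],[0,0,0,0.1],[0,0,0,0.1],[0,0,0,0.1],[0,0,0,0.1],[0,0,0,0.1],[0,0,0,0]])

```text
t: 21.9
eef_pos: [529.5, 226.0, 251.1]
tcp_rot: [[-0.932, 0.355, -0.067], [0.355, 0.935, 0.006], [0.065, -0.018, -0.998]]
ft_force: [0.8, 0.3, -0.1]
width: 0.698
```

Call:
play_rows(series=[[0,0,0,-0.1],[0,0,0,-0.1],[0,0,0,-0.1],[0,0,0,-0.1],[0,0,0,-0.1],[0,0,0,-0.1],[0,0,0,0]])

```text
t: 22.48
eef_pos: [532.0, 226.4, 260.9]
tcp_rot: [[-0.958, -0.282, -0.056], [-0.283, 0.959, 0.008], [0.051, 0.023, -0.998]]
ft_force: [0.8, -0.4, -0.4]
width: 0.7
```

Call:
play_rows(series=[[0,0,0,0],[0,0,0,0],[0,0,0,0],[0,0,0,0],[0,0,0,0],[0,0,0,0],[0,0,0,0],[0,0,0,0],[0,0,0,0],[0,0,0,0],[0,0,0,0],[0,0,0,0]])

```text
t: 23.48
eef_pos: [532.5, 226.4, 263.1]
tcp_rot: [[-0.959, -0.277, -0.054], [-0.278, 0.961, 0.008], [0.049, 0.023, -0.999]]
ft_force: [0.5, 0.0, -0.4]
width: 0.7
```

Call:
play_rows(series=[[0,0,0,0.1],[0,0,0,-0.1],[0,0,0,0.1],[0,0,0,-0.1],[0,0,0,0.1],[0,0,0,-0.1],[0,0,0,0.1],[0,0,0,-0.1],[0,0,0,0.1],[0,0,0,-0.1],[0,0,0,0.1],[0,0,0,-0.1]])

```text
t: 24.48
eef_pos: [532.3, 226.5, 262.9]
tcp_rot: [[-0.961, -0.27, -0.054], [-0.27, 0.963, 0.008], [0.05, 0.022, -0.999]]
ft_force: [-0.2, 0.4, -0.4]
width: 0.699
```

Call:
play_rows(series=[[0,0,20,0],[0,0,20,0],[0,0,20,0],[0,0,20,0],[0,0,0,0],[0,0,0,0]])

```text
t: 24.98
eef_pos: [529.6, 227.4, 182.6]
tcp_rot: [[-0.961, -0.273, -0.049], [-0.274, 0.962, 0.009], [0.045, 0.022, -0.999]]
ft_force: [0.2, -0.0, -0.1]
width: 0.699
```

Call:
play_rows(series=[[0,0,-12,0],[0,0,-12,0],[0,0,-12,0],[0,0,-12,0],[0,0,-12,0],[0,0,-12,0]])

```text
t: 25.48
eef_pos: [535.4, 227.0, 268.2]
tcp_rot: [[-0.961, -0.273, -0.041], [-0.274, 0.962, 0.011], [0.036, 0.021, -0.999]]
ft_force: [0.2, -0.7, 0.3]
width: 0.699
```

Call:
play_rows(series=[[0,0,0,0],[0,0,0,0],[0,0,0,0],[0,0,0,0],[0,0,0,0],[0,0,0,0]])

```text
t: 25.98
eef_pos: [539.1, 227.7, 278.8]
tcp_rot: [[-0.962, -0.274, -0.025], [-0.274, 0.962, 0.014], [0.02, 0.02, -1.0]]
ft_force: [-0.8, 0.1, 0.0]
width: 0.7
```

```bash
python3 -c "
from h import *
o=robot.get_obs();print({k:np.round(v,3) for k,v in o.items()})"
```

```text
{'t': np.float64(25.983), 'joints': array([ 10.542,   9.999,  86.043,   1.024,  85.211, -95.453]), 'joint_vel': array([ 0.049,  0.265,  0.347,  0.056,  0.047, -0.062]), 'tau': array([ 6.0000e-03, -3.9968e+01, -3.2949e+01,  4.6000e-02,  1.5800e-01,
        2.0000e-03]), 'eef_pos': array([539.107, 227.667, 278.785]), 'tcp_rot': array([[-0.962, -0.274, -0.025],
       [-0.274,  0.962,  0.014],
       [ 0.02 ,  0.02 , -1.   ]]), 'ft_force': array([-0.78 ,  0.126,  0.022]), 'torque': array([ 0.088, -0.012, -0.011]), 'width': np.float64(0.7)}
```

```bash
python3 -c "
from h import *
go(559.2,229.2,81,104.4)"
```

```text
t26.0 pos [539.1 227.7 278.8] yaw 105.9 w 0.70 F [-0.8  0.1  0. ] j [ 11.  10.  86.   1.  85. -95.]
  tool d [-23.7  -7.9 197.2] norm 199 rows>=4.8 turn(tool) 0.026 rows>=0.2
```

Call:
play_rows(series=[[-4,-1,20,0],[-5,-2,20,0],[-5,-2,20,0],[-5,-2,20,0.02],[-4,-1,20,0],[0,0,0,0],[0,0,0,0]])

```text
t: 26.57
eef_pos: [560.0, 227.4, 171.7]
tcp_rot: [[-0.967, -0.254, -0.029], [-0.254, 0.967, 0.013], [0.025, 0.02, -0.999]]
ft_force: [0.6, -0.1, 0.3]
width: 0.7
```

```bash
python3 pk.py 559.2 229.2 104.4 81
```

```text
t26.6 pos [560.  227.4 171.7] yaw 104.7 w 0.70 F [ 0.6 -0.1  0.3] j [ 10.  18.  89.   1.  75. -95.]
  tool d [-2.   0.1 90.7] norm 91 rows>=2.2 turn(tool) 0.005 rows>=0.0
[-0.029  0.013 -0.999]
pack 4475 ((558.5599365234375, 229.21324157714844), (50.75217056274414, 39.37055587768555), 16.10188865661621) [556.084 228.871  91.67 ]
pack 649 ((597.8712158203125, 236.67242431640625), (2.1321277618408203, 44.781917572021484), 11.694278717041016) [597.835 236.965  92.197]
```

Call:
play_rows(series=[[-1,0,15,0],[-1,0,20,0],[0,0,20,0],[0,0,15,0],[0,0,10,0],[0,0,5,0],[0,0,0,0]])

```text
t: 27.2
eef_pos: [564.8, 230.7, 94.5]
tcp_rot: [[-0.967, -0.255, -0.014], [-0.256, 0.967, 0.016], [0.01, 0.019, -1.0]]
ft_force: [0.5, -0.4, 0.0]
width: 0.703
```

```bash
python3 pk.py 559.2 229.2 104.4 81
```

```text
t27.2 pos [564.8 230.7  94.5] yaw 104.8 w 0.70 F [ 0.5 -0.4  0. ] j [ 10.  23.  92.   1.  66. -95.]
  tool d [ 5.6 -0.3 13.5] norm 15 rows>=0.4 turn(tool) 0.007 rows>=0.1
[-0.014  0.016 -1.   ]
pack 9325 ((558.0396728515625, 229.6153106689453), (50.17937469482422, 40.28219985961914), 16.15190887451172) [554.759 228.757  91.652]
pack 616 ((570.9682006835938, 196.81642150878906), (23.437314987182617, 10.69053840637207), 45.894073486328125) [566.033 195.946  93.016]
pack 641 ((552.9949340820312, 262.12762451171875), (11.825068473815918, 23.785566329956055), 70.56269073486328) [546.483 262.018  92.86 ]
```

Call:
play_rows(series=[[3,0,7,0],[3,0,6,0],[0,0,1,0],[0,0,0,0]])

```text
t: 27.58
eef_pos: [561.0, 229.8, 83.8]
tcp_rot: [[-0.967, -0.256, -0.007], [-0.256, 0.967, 0.017], [0.003, 0.018, -1.0]]
ft_force: [0.8, -0.2, 0.0]
width: 0.7
```

Call:
play_rows(series=[[0,0,0,0],[0,0,0,0],[0,0,0,0],[0,0,0,0],[0,0,0,0],[0,0,0,0]], claw=1)

```text
t: 28.08
eef_pos: [561.6, 230.0, 84.8]
tcp_rot: [[-0.967, -0.256, -0.006], [-0.256, 0.967, 0.017], [0.001, 0.018, -1.0]]
ft_force: [-0.2, 0.5, 0.2]
width: 0.435
```

```bash
python3 pk.py 559.2 229.2 104.4 81
```

```text
t28.1 pos [561.6 230.   84.8] yaw 104.8 w 0.43 F [-0.2  0.5  0.2] j [ 10.  23.  93.   1.  64. -95.]
  tool d [ 2.5 -0.2  3.8] norm 5 rows>=0.1 turn(tool) 0.007 rows>=0.1
[-0.006  0.017 -1.   ]
pack 11290 ((557.8226928710938, 227.84521484375), (48.936683654785156, 70.56976318359375), 14.54361629486084) [554.858 227.321  91.822]
pack 751 ((598.110595703125, 236.89723205566406), (2.9374735355377197, 44.4669303894043), 10.923027038574219) [597.597 238.646  97.218]
```

Call:
play_rows(series=[[0,0,-5,0],[0,0,-12,0],[0,0,-20,0],[0,0,-25,0],[0,0,-30,0],[0,0,-30,0],[0,0,-30,0],[0,0,-30,0],[0,0,-30,0],[0,0,-20,0],[0,0,-10,0],[0,0,0,0]])

```text
t: 29.13
eef_pos: [559.0, 224.4, 343.1]
tcp_rot: [[-0.967, -0.255, -0.01], [-0.255, 0.967, 0.016], [0.005, 0.018, -1.0]]
ft_force: [0.5, 0.2, -2.4]
width: 0.433
```

```bash
python3 -c "
from h import *
go(605,-248,320,0)
im=robot.read_camera('scene'); save('scene10.png',im['color'])"
```

```text
t29.1 pos [559.  224.4 343.1] yaw 104.8 w 0.43 F [ 0.5  0.2 -2.4] j [ 10.  11.  78.   1.  92. -95.]
  tool d [  76.  -468.8   15.1] norm 475 rows>=11.4 turn(tool) -1.313 rows>=10.5
```

View pics/scene10.png

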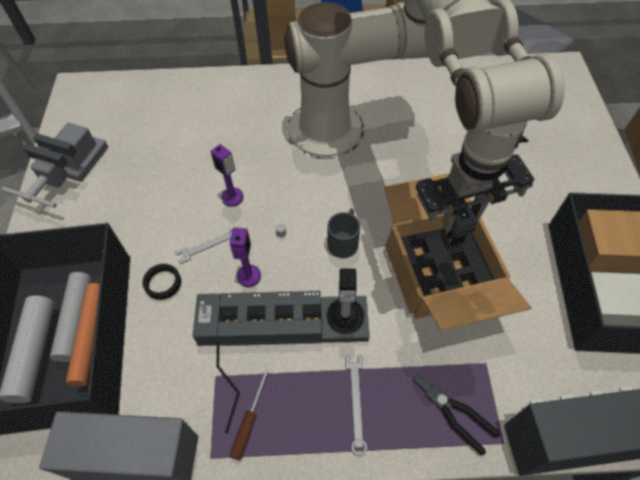

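Call:
play_rows(series=[[3,-15,0,0],[6,-30,0,0],[6,-38,0,0],[6,-38,0,0],[6,-38,0,0],[6,-38,0,0],[6,-38,0,0],[6,-38,0,0],[6,-38,0,0],[6,-38,0,0],[6,-38,0,0],[6,-30,0,0]])

```text
t: 30.18
eef_pos: [589.4, -204.3, 302.9]
tcp_rot: [[-0.962, -0.267, -0.055], [-0.269, 0.963, 0.03], [0.045, 0.044, -0.998]]
ft_force: [1.0, -0.2, -3.1]
width: 0.431
```

Call:
play_rows(series=[[0,0,0,0.06],[0,0,0,0.12],[0,0,0,0.12],[0,0,0,0.12],[0,0,0,0.12],[0,0,0,0.12],[0,0,0,0.12],[0,0,0,0.12],[0,0,0,0.12],[0,0,0,0.12],[0,0,0,0.12],[0,0,0,0.12]])

```text
t: 31.18
eef_pos: [575.2, -207.6, 266.4]
tcp_rot: [[-0.386, 0.916, -0.106], [0.917, 0.394, 0.058], [0.095, -0.075, -0.993]]
ft_force: [0.2, -0.3, -2.2]
width: 0.433
```

```bash
python3 -c "
from h import *
np.set_printoptions(precision=3,suppress=True)
go(605,-248,300,-1.2);print(robot.get_obs()['tcp_rot'][:,2])"
```

```text
t31.2 pos [ 575.2 -207.6  266.4] yaw 23.2 w 0.43 F [ 0.2 -0.3 -2.2] j [-31.  19.  77.  -0.  91. -54.]
  tool d [-45.4   8.9 -38.8] norm 60 rows>=1.4 turn(tool) 0.427 rows>=3.4
[-0.106  0.058 -0.993]
```

Call:
play_rows(series=[[0,0,-12,0.1],[0,0,-12,0.11],[0,0,-12,0.11],[0,0,-12,0.1],[0,0,-12,0],[0,0,0,0],[0,0,0,0],[0,0,0,0],[0,0,0,0],[0,0,0,0],[0,0,0,0],[0,0,0,0]])

```text
t: 32.18
eef_pos: [574.2, -206.6, 305.1]
tcp_rot: [[0.038, 0.99, -0.139], [0.997, -0.027, 0.078], [0.074, -0.142, -0.987]]
ft_force: [-0.7, 0.1, -2.1]
width: 0.433
```

Call:
play_rows(series=[[0,0,20,0],[0,0,20,0],[0,0,20,0],[0,0,20,0],[0,0,0,0],[0,0,0,0]])

```text
t: 32.68
eef_pos: [563.4, -200.5, 224.7]
tcp_rot: [[0.036, 0.99, -0.136], [0.997, -0.026, 0.076], [0.072, -0.138, -0.988]]
ft_force: [0.1, -0.0, -1.7]
width: 0.438
```

```bash
python3 -c "
from h import *
np.set_printoptions(precision=3,suppress=True)
go(605,-248,300,-1.2);print(robot.get_obs()['tcp_rot'][:,2])"
```

```text
t32.7 pos [ 563.4 -200.5  224.7] yaw -1.5 w 0.44 F [ 0.1 -0.  -1.7] j [-31.  20.  81.  -0.  88. -29.]
  tool d [-40.4  32.  -83.6] norm 98 rows>=2.4 turn(tool) -0.005 rows>=0.0
[-0.136  0.076 -0.988]
```

Call:
play_rows(series=[[0,0,0,0],[0,0,0,0],[0,0,0,0],[0,0,0,0],[0,0,0,0],[0,0,0,0]])

```text
t: 33.18
eef_pos: [566.1, -202.1, 230.7]
tcp_rot: [[0.035, 0.991, -0.129], [0.997, -0.026, 0.072], [0.068, -0.131, -0.989]]
ft_force: [0.2, -0.1, -2.8]
width: 0.433
```

Call:
play_rows(series=[[0,0,-20,0],[0,0,-20,0],[0,0,-20,0],[0,0,-20,0]])

```text
t: 33.52
eef_pos: [574.4, -206.6, 307.6]
tcp_rot: [[0.036, 0.99, -0.138], [0.997, -0.025, 0.077], [0.073, -0.14, -0.987]]
ft_force: [0.3, 0.7, -2.6]
width: 0.432
```

```bash
python3 -c "
from h import *
o=robot.get_obs();print({k:np.round(v,3) for k,v in o.items()})"
```

```text
{'t': np.float64(33.517), 'joints': array([-30.984,  19.373,  72.084,  -0.264,  97.616, -29.243]), 'joint_vel': array([-4.3000e-02,  1.0430e+00, -2.8229e+01, -8.7000e-02,  2.7693e+01,
       -1.5000e-02]), 'tau': array([ 9.9000e-02, -4.7294e+01, -3.1979e+01,  4.0000e-02,  3.4400e-01,
       -1.1000e-02]), 'eef_pos': array([ 574.393, -206.636,  307.599]), 'tcp_rot': array([[ 0.036,  0.99 , -0.138],
       [ 0.997, -0.025,  0.077],
       [ 0.073, -0.14 , -0.987]]), 'ft_force': array([ 0.299,  0.672, -2.596]), 'torque': array([-0.117, -0.046,  0.006]), 'width': np.float64(0.432)}
```

Call:
play_rows(series=[[0,0,0,0],[0,0,0,0],[0,0,0,0]])

```text
t: 33.77
eef_pos: [576.5, -207.9, 312.5]
tcp_rot: [[0.035, 0.991, -0.129], [0.997, -0.026, 0.072], [0.068, -0.131, -0.989]]
ft_force: [0.3, -0.3, -3.0]
width: 0.434
```

```bash
python3 -c "
from h import *
o=robot.get_obs();print({k:np.round(v,3) for k,v in o.items()})"
```

```text
{'t': np.float64(33.767), 'joints': array([-30.986,  19.206,  71.703,  -0.264,  97.59 , -29.246]), 'joint_vel': array([ 0.034,  0.388,  1.185,  0.019, -0.59 , -0.089]), 'tau': array([-5.1000e-02, -4.7075e+01, -3.3849e+01,  4.1000e-02,  7.6700e-01,
       -1.0000e-02]), 'eef_pos': array([ 576.475, -207.912,  312.471]), 'tcp_rot': array([[ 0.035,  0.991, -0.129],
       [ 0.997, -0.026,  0.072],
       [ 0.068, -0.131, -0.989]]), 'ft_force': array([ 0.346, -0.321, -2.998]), 'torque': array([-0.161, -0.061,  0.014]), 'width': np.float64(0.434)}
```

Call:
play_rows(series=[[0,0,20,0],[0,0,20,0],[0,0,20,0],[0,0,20,0],[0,0,0,0],[0,0,0,0],[0,0,0,0],[0,0,0,0],[0,0,0,0],[0,0,0,0]])

```text
t: 34.6
eef_pos: [563.2, -200.3, 225.2]
tcp_rot: [[0.035, 0.99, -0.135], [0.997, -0.025, 0.076], [0.072, -0.137, -0.988]]
ft_force: [0.8, 0.4, -2.6]
width: 0.435
```

Call:
play_rows(series=[[0,0,-12,0],[0,0,-12,0],[0,0,-12,0],[0,0,-12,0],[0,0,-12,0],[0,0,-12,0]])

```text
t: 35.1
eef_pos: [574.5, -206.7, 306.1]
tcp_rot: [[0.035, 0.991, -0.131], [0.997, -0.026, 0.073], [0.069, -0.133, -0.989]]
ft_force: [0.3, 0.0, -2.1]
width: 0.435
```

Call:
play_rows(series=[[0,0,0,0],[0,0,0,0],[0,0,0,0],[0,0,0,0],[0,0,0,0],[0,0,0,0]])

```text
t: 35.6
eef_pos: [576.5, -207.9, 312.7]
tcp_rot: [[0.035, 0.992, -0.122], [0.997, -0.026, 0.068], [0.064, -0.124, -0.99]]
ft_force: [0.2, 0.7, -2.6]
width: 0.433
```

Call:
play_rows(series=[[0,0,-3,0],[0,0,-3,0],[0,0,-3,0],[0,0,-3,0],[0,0,-3,0],[0,0,-3,0],[0,0,-3,0],[0,0,-3,0],[0,0,-3,0],[0,0,-3,0],[0,0,-3,0],[0,0,-3,0]])

```text
t: 36.6
eef_pos: [580.6, -210.2, 350.0]
tcp_rot: [[0.035, 0.991, -0.125], [0.997, -0.026, 0.07], [0.066, -0.128, -0.99]]
ft_force: [-0.1, -0.4, -1.9]
width: 0.433
```

Call:
play_rows(series=[[0,0,20,0],[0,0,20,0],[0,0,20,0],[0,0,20,0],[0,0,20,0]])

```text
t: 37.02
eef_pos: [571.9, -205.6, 256.5]
tcp_rot: [[0.034, 0.993, -0.111], [0.998, -0.027, 0.062], [0.058, -0.113, -0.992]]
ft_force: [0.1, -0.7, -1.8]
width: 0.432
```

Call:
play_rows(series=[[0,0,-6,0],[0,0,-6,0],[0,0,-6,0],[0,0,-6,0],[0,0,-6,0],[0,0,-6,0],[0,0,-6,0],[0,0,-6,0],[0,0,-6,0],[0,0,-6,0],[0,0,-6,0],[0,0,-6,0]])

```text
t: 38.02
eef_pos: [581.3, -210.8, 339.0]
tcp_rot: [[0.034, 0.993, -0.109], [0.998, -0.027, 0.06], [0.057, -0.111, -0.992]]
ft_force: [0.8, 0.2, -2.7]
width: 0.429
```

Call:
play_rows(series=[[0,0,40,0],[0,0,40,0],[0,0,-8,0],[0,0,-8,0],[0,0,-8,0],[0,0,-8,0],[0,0,-8,0],[0,0,-8,0],[0,0,-8,0],[0,0,-8,0],[0,0,-8,0],[0,0,-8,0]])

```text
t: 39.02
eef_pos: [586.5, -214.0, 362.9]
tcp_rot: [[0.033, 0.996, -0.088], [0.998, -0.029, 0.048], [0.045, -0.09, -0.995]]
ft_force: [-0.1, 0.0, -2.1]
width: 0.437
```

Call:
play_rows(series=[[0,0,20,0],[0,0,20,0],[0,0,20,0],[0,0,20,0],[0,0,-10,0],[0,0,-10,0],[0,0,-10,0],[0,0,-10,0],[0,0,-10,0],[0,0,-10,0],[0,0,-10,0],[0,0,-10,0]])

```text
t: 40.02
eef_pos: [590.8, -216.5, 386.8]
tcp_rot: [[0.032, 0.997, -0.068], [0.999, -0.03, 0.036], [0.034, -0.07, -0.997]]
ft_force: [-0.1, -0.4, -2.6]
width: 0.435
```

Call:
play_rows(series=[[0,0,30,0],[0,0,40,0],[0,0,40,0],[0,0,-8,0],[0,0,-8,0],[0,0,-8,0],[0,0,-8,0],[0,0,-8,0],[0,0,-8,0],[0,0,-8,0],[0,0,-8,0],[0,0,-8,0]])

```text
t: 41.02
eef_pos: [597.6, -220.8, 393.7]
tcp_rot: [[0.031, 0.999, -0.02], [0.999, -0.031, 0.007], [0.006, -0.02, -1.0]]
ft_force: [-0.4, 0.2, -2.1]
width: 0.433
```

```bash
python3 -c "
from h import *
np.set_printoptions(precision=3,suppress=True)
go(605,-248,200,-1.2);print(robot.get_obs()['tcp_rot'])"
```

```text
t41.0 pos [ 597.6 -220.8  393.7] yaw -1.8 w 0.43 F [-0.4  0.2 -2.1] j [-31.  17.  65.  -0.  99. -29.]
  tool d [-28.2  12.  193.3] norm 196 rows>=4.7 turn(tool) -0.010 rows>=0.1
[[ 0.031  0.999 -0.02 ]
 [ 0.999 -0.031  0.007]
 [ 0.006 -0.02  -1.   ]]
```

Call:
play_rows(series=[[-4,2,15,0],[-4,2,20,0],[-4,2,25,0],[-4,2,25,0],[-4,2,25,0],[-4,2,25,0],[-2,0,25,0],[-2,0,15,0],[0,0,10,0],[0,0,5,0],[0,0,0,0]])

```text
t: 41.93
eef_pos: [611.0, -252.0, 209.3]
tcp_rot: [[0.031, 1.0, -0.006], [1.0, -0.031, -0.001], [-0.001, -0.006, -1.0]]
ft_force: [0.3, 0.4, -2.7]
width: 0.435
```

```bash
cat > bay.py <<'E'
from h import *
import sys
np.set_printoptions(precision=3,suppress=True)
go(605.2,-248.2,200,-1.2); o=robot.get_obs(); print(o['tcp_rot'][:,2]); p=o['eef_pos']
for c in ('scene','wrist'):
    im=robot.read_camera(c); W=wcloud(o['eef_pos'],o['tcp_rot'],im['depth']) if c=='wrist' else cloud(im)
    save(c+sys.argv[1]+'.png',im['color']); np.save('b_'+c+'.npy',W)
    for q in robot.mark_of(c,'bay1')[:5]:
        u,v=q['centre']; print(c,np.round(q['centre']),round(q['confidence'],2),(w_on_z(p,o['tcp_rot'],u,v,62) if c=='wrist' else px_on_z(im,u,v,62))[:2])
    x,y,z=W[...,0],W[...,1],W[...,2]
    # pack stem in hand: 
    zb=p[2]-85+6
    for nm,lo,hi in(('stem',zb-2,zb+40),('head',zb+48,zb+88)):
        s=(abs(x-p[0])<35)&(abs(y-p[1])<32)&(z>lo)&(z<hi)
        if s.sum()>20: print(c,nm,s.sum(),np.percentile(W[s],[2,50,98],axis=0).tolist())
E
python3 bay.py 11
```

```text
t41.9 pos [ 611.  -252.   209.3] yaw -1.8 w 0.43 F [ 0.3  0.4 -2.7] j [-33.  23.  78.  -0.  79. -31.]
  tool d [ 3.6 -5.8  9.3] norm 12 rows>=0.3 turn(tool) -0.010 rows>=0.1
[-0.006 -0.001 -1.   ]
scene [310. 306.] 0.81 [598.506 -64.514]
scene [228. 313.] 0.65 [ 604.838 -248.537]
scene [285. 310.] 0.62 [ 605.603 -120.369]
scene [257. 312.] 0.58 [ 605.974 -183.914]
scene stem 69 [[611.9185175964936, -252.49672049865234, 131.45663616021707], [625.2117686209288, -241.57351743785165, 145.71782656736696], [626.9267718755642, -234.14282789444908, 163.39844341267585]]
scene head 227 [[587.855976884369, -244.61430593804334, 179.75130689485513], [624.9557322713174, -229.9857944562364, 206.19582569062675], [638.356996642218, -224.67780985311745, 217.56891266640787]]
wrist [309. 153.] 0.98 [ 602.324 -184.729]
wrist [312. 228.] 0.74 [ 602.034 -244.991]
wrist [309.   4.] 0.62 [605.996 -62.513]
wrist [310.  77.] 0.61 [ 604.996 -124.341]
wrist stem 262 [[597.0849976451836, -233.67500486608893, 133.02407410844023], [609.8750861093808, -232.91668114238433, 138.28313407504655], [622.445569710058, -232.21069602282438, 145.72091733739146]]
wrist head 13026 [[581.6213415452493, -269.44965680813607, 186.27760191624702], [610.541510584374, -241.59309926551757, 215.91240130568585], [639.246982365047, -223.646692714986, 217.80885830430213]]
```

```bash
python3 -c "
import cv2,numpy as np
a=cv2.imread('pics/scene11.png')[200:400,150:350];b=cv2.imread('pics/wrist11.png')[:,100:560]
cv2.imwrite('pics/c11.png',np.hstack([cv2.resize(a,(400,417)),cv2.resize(b,(400,417))]))"
```

```text
(no output)
```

View pics/c11.png

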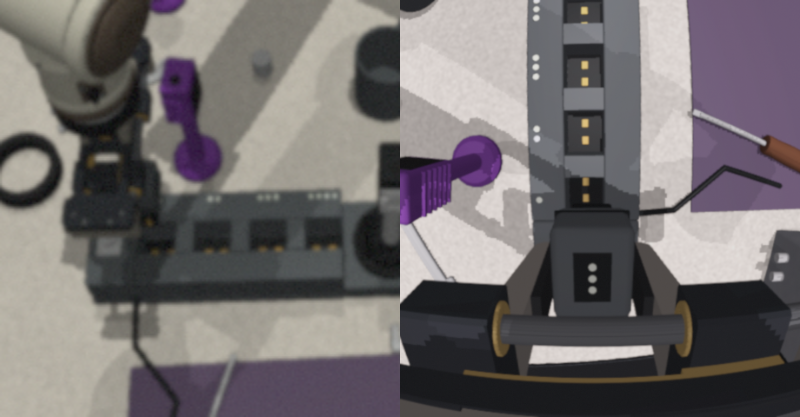

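```bash
cat > holes.py <<'E'
from h import *
np.set_printoptions(precision=1,suppress=True)
import sys
W=np.load(sys.argv[1]); x,y,z=W[...,0],W[...,1],W[...,2]
s=(x>545)&(x<670)&(y>-330)&(y<-30)
top=s&(abs(z-62)<6)
# along x profile for each bay y-band: edges where top ends
for i,yc in enumerate([-248,-186,-124,-62]):
    b=top&(abs(y-yc)<12)
    xs=np.sort(x[b]); 
    if len(xs)<20: continue
    g=np.diff(xs); k=np.argmax(np.where((xs[:-1]>570)&(xs[1:]<640),g,0)); print('bay',i+1,'x edges',xs[k],xs[k+1],'mid',(xs[k]+xs[k+1])/2,'slab',np.percentile(xs,1),np.percentile(xs,99),end=' ')
    b=top&(abs(x-606)<10)&(abs(y-yc)<40); ys=np.sort(y[b])
    if len(ys)>20:
        g=np.diff(ys); k=np.argmax(g); print('y edges',ys[k],ys[k+1],'mid',(ys[k]+ys[k+1])/2)
print(np.median(z[top]))
E
python3 holes.py b_wrist.npy; python3 holes.py b_scene.npy; python3 holes.py wrist_W.npy
```

```text
bay 1 x edges 584.1411500496625 620.4387971654794 mid 602.289973607571 slab 551.0396419110898 653.799118251631 y edges -222.32033812498673 -221.99990354298328 mid -222.160120833985
bay 2 x edges 586.0786796568843 621.4248171897938 mid 603.751748423339 slab 552.7248912250521 654.9445339840784 y edges -205.63425531476668 -163.73191011245348 mid -184.68308271361008
bay 3 x edges 587.7667472276596 623.0454658566694 mid 605.4061065421645 slab 554.1641255052738 656.3302722893139 y edges -143.32286110359797 -102.16999104880992 mid -122.74642607620395
bay 4 x edges 588.7594632587289 624.4396721993328 mid 606.5995677290309 slab 555.5720603835301 657.5724082541732 y edges -81.64581548482059 -81.3448187446044 mid -81.49531711471249
60.0686715301633
bay 1 x edges 588.6876336441824 623.4896190042787 mid 606.0886263242305 slab 555.3905667943814 657.5613489317517 y edges -270.0353131868226 -226.50770638305247 mid -248.2715097849375
bay 2 x edges 590.2434824026202 625.6803021125211 mid 607.9618922575706 slab 555.6239467867148 659.126771422581 y edges -207.56214933357043 -165.848114013503 mid -186.70
[... 444 characters left out ...]
 mid 585.9919047186668 slab 552.9918719301247 585.5498567156966 y edges -287.8254544213195 -287.3927527036113 mid -287.6091035624654
bay 2 x edges 586.7559029822373 623.7505681684032 mid 605.2532355753203 slab 553.8039322526201 656.6287000697685 y edges -151.5245773422586 -151.25484292753714 mid -151.38971013489788
bay 3 x edges 588.7197809584413 624.1278181529384 mid 606.4237995556898 slab 554.9062729554855 657.8344558528912 y edges -143.48193439359818 -103.00354339188478 mid -123.24273889274147
bay 4 x edges 590.1302843530493 625.7458185872702 mid 607.9380514701597 slab 556.2428169376227 658.4165390020393 y edges -83.82228337769037 -82.74579791999842 mid -83.2840406488444
62.00991754053993
```

Call:
play_rows(series=[[1,-3,8,0],[1,-3,10,0],[0,-2,12,0],[0,0,12,0],[0,0,8,0],[0,0,4,0],[0,0,0,0]])

```text
t: 42.72
eef_pos: [604.2, -250.6, 155.2]
tcp_rot: [[0.03, 1.0, 0.002], [1.0, -0.03, -0.006], [-0.006, 0.002, -1.0]]
ft_force: [-0.1, -0.0, -2.1]
width: 0.431
```

```bash
python3 bay.py 12; python3 holes.py b_wrist.npy
```

```text
t42.7 pos [ 604.2 -250.6  155.2] yaw -1.7 w 0.43 F [-0.1 -0.  -2.1] j [-33.  24.  83.  -0.  73. -31.]
  tool d [  2.1   1.1 -44.8] norm 45 rows>=1.1 turn(tool) -0.009 rows>=0.1
[ 0.002 -0.006 -1.   ]
scene [308. 308.] 0.9 [600.894 -70.2  ]
scene [230. 310.] 0.75 [ 598.082 -243.488]
scene [285. 310.] 0.73 [ 603.424 -120.343]
scene [257. 310.] 0.63 [ 600.911 -183.551]
scene stem 52 [[611.4104769523735, -248.61944253797634, 81.00782373292888], [618.9175038035709, -239.80766454866938, 93.71965472423312], [620.6141869115766, -233.0257603986452, 109.14784990162308]]
scene head 185 [[585.7497562226455, -263.16039413395185, 127.08628420641486], [616.2259619350721, -228.5576317660024, 153.9671964304017], [628.9356999131588, -223.7229814098921, 163.41549136335718]]
wrist [316. 156.] 0.96 [ 602.488 -185.061]
wrist [318.  59.] 0.76 [ 605.596 -121.706]
wrist stem 264 [[590.7511540755809, -232.5955655710727, 78.49160240604627], [603.6287908643004, -231.84961548419085, 84.16719767944056], [616.1703105386053, -231.20167380114415, 91.7677988350981]]
wrist head 13039 [[574.8696910005814, -267.96019799507076, 131.97067203108037], [603.6497620191257, -240.20148194603735, 161.76193118850637], [632.389430616236, -222.2905869507174, 163.6411379830318]]
bay 1 x edges 585.4097410633148 621.3680151566031 mid 603.3888781099589 slab 551.7662551820416 654.1721780181019 y edges -225.44243222031204 -225.27806684931062 mid -225.36024953481132
bay 2 x edges 586.4259716962241 621.6613504122209 mid 604.0436610542225 slab 553.2408863014723 655.0163679828578 y edges -205.235536086466 -164.01662114788624 mid -184.62607861717612
bay 3 x edges 587.8190866713346 623.3296996726699 mid 605.5743931720023 slab 554.7221915432789 656.5411508911371 y edges -143.83161780978276 -102.72031661402607 mid -123.27596721190442
60.520334361284924
```

Call:
play_rows(series=[[2,-1,6,0],[0,0,10,0],[0,0,10,0],[0,0,10,0],[0,0,8,0],[0,0,4,0],[0,0,0,0]])

```text
t: 43.5
eef_pos: [605.5, -250.0, 106.0]
tcp_rot: [[0.03, 1.0, 0.007], [1.0, -0.03, -0.009], [-0.009, 0.007, -1.0]]
ft_force: [-0.3, -0.3, -1.9]
width: 0.434
```

```bash
python3 bay.py 13
```

```text
t43.5 pos [ 605.5 -250.   106. ] yaw -1.7 w 0.43 F [-0.3 -0.3 -1.9] j [-33.  27.  85.  -0.  67. -31.]
  tool d [  0.9   0.4 -94. ] norm 94 rows>=2.3 turn(tool) -0.009 rows>=0.1
[ 0.007 -0.009 -1.   ]
scene [310. 306.] 0.96 [598.448 -65.633]
scene [258. 310.] 0.94 [ 602.261 -180.851]
scene [287. 312.] 0.72 [ 609.923 -116.191]
scene [230. 313.] 0.6 [ 604.813 -244.308]
scene stem 177 [[573.2268305390086, -244.02914091091978, 56.00621121472562], [622.0644042073263, -224.770897516666, 61.300547187421216], [639.612398237663, -218.13574142016978, 64.58798132875452]]
scene head 154 [[588.1424268679791, -262.28834405889916, 77.97222041506576], [615.4398659323795, -227.1241213409014, 105.91395409388826], [628.0076111135398, -222.7841199234401, 114.10692737794315]]
wrist [313. 161.] 0.86 [ 603.287 -185.181]
wrist [317.  40.] 0.69 [ 606.914 -122.548]
wrist stem 3544 [[571.2162002357712, -247.0963720809894, 58.710726164377085], [608.099049288784, -225.22512230431965, 60.477783310685254], [639.7525076336342, -218.21950960361673, 61.77937743371818]]
wrist head 13029 [[576.2607032959165, -267.36124025289274, 82.59606496807969], [604.9217799503983, -239.60445669246084, 112.56527237319429], [633.8276351611476, -221.71465148130517, 114.45025664432535]]
```

Call:
play_rows(series=[[0,0,5,0],[0,0,4,0],[0,0,2,0],[0,0,0,0]])

```text
t: 44.03
eef_pos: [607.4, -251.6, 98.6]
tcp_rot: [[0.03, 0.999, 0.012], [0.999, -0.03, -0.013], [-0.013, 0.013, -1.0]]
ft_force: [-0.0, -1.1, -2.4]
width: 0.433
```

Call:
play_rows(series=[[0,0,0,0],[0,0,0,0],[0,0,0,0],[0,0,0,0],[0,0,0,0],[0,0,0,0]], claw=0.35)

```text
t: 44.53
eef_pos: [609.8, -252.8, 101.7]
tcp_rot: [[0.03, 0.999, 0.018], [0.999, -0.03, -0.017], [-0.016, 0.019, -1.0]]
ft_force: [0.4, 0.6, -0.1]
width: 0.65
```

```bash
python3 bay.py 14
```

```text
t44.5 pos [ 609.8 -252.8  101.7] yaw -1.7 w 0.65 F [ 0.4  0.6 -0.1] j [-33.  28.  84.  -0.  66. -31.]
  tool d [  2.9  -2.9 -98.5] norm 99 rows>=2.4 turn(tool) -0.009 rows>=0.1
[ 0.018 -0.017 -1.   ]
scene [231. 314.] 0.9 [ 608.294 -242.154]
scene [287. 313.] 0.79 [ 612.798 -116.454]
scene [308. 307.] 0.62 [600.397 -70.406]
scene [257. 312.] 0.61 [ 605.513 -183.476]
scene [163. 286.] 0.58 [ 528.773 -401.294]
scene stem 102 [[577.7281941133726, -245.21735213054882, 56.619360302097704], [628.6715425740549, -227.21910623385276, 60.810861103602974], [644.0441691459432, -221.0307757729315, 62.55347282747831]]
scene head 188 [[590.6898987705584, -272.7744733277826, 72.19782555575308], [607.4164645403362, -230.96363612126953, 100.93760597446988], [629.7554309343041, -225.46284883725758, 106.82577045137359]]
wrist [306. 156.] 0.71 [ 604.639 -185.611]
wrist [305.  30.] 0.7 [ 606.052 -121.874]
wrist stem 4383 [[575.6273539264122, -283.0357127640647, 60.23098857295374], [631.7843025577215, -238.18192196098275, 61.69111946788956], [643.9213687351282, -221.175668471669, 62.58601703866228]]
wrist head 12693 [[578.790767290395, -271.02198103845564, 76.05879117675222], [607.2009672000275, -243.58813577769067, 103.46927071171609], [640.517712736949, -224.12889445905682, 106.67585303265079]]
```

Call:
play_rows(series=[[0,-2,-5,0],[0,0,-10,0],[0,0,-15,0],[0,0,-25,0],[0,0,-30,0],[0,0,-30,0],[0,0,-30,0],[0,0,-30,0],[0,0,-20,0],[0,0,-10,0],[0,0,0,0]])

```text
t: 45.65
eef_pos: [601.8, -248.2, 322.2]
tcp_rot: [[0.03, 0.999, 0.018], [0.999, -0.03, -0.016], [-0.016, 0.019, -1.0]]
ft_force: [0.5, 0.3, 1.1]
width: 0.648
```

```bash
cat > findp.py <<'E'
from h import *
np.set_printoptions(precision=3,suppress=True)
print(robot.get_obs()['tcp_rot'][:,2])
for c in('top','scene'):
    im=robot.read_camera(c); Q=cloud(im); save(c+'15.png',im['color'])
    x,y,z=Q[...,0],Q[...,1],Q[...,2]
    s=(x>360)&(x<640)&(y>120)&(y<400)&(z>86)&(z<98)
    n,l,st,ce=cv2.connectedComponentsWithStats(s.astype(np.uint8))
    for k in range(1,n):
        if st[k,4]>60: print(c,'comp',st[k,4],cv2.minAreaRect(Q[l==k][:,:2].astype(np.float32)),np.median(Q[l==k],0))
    s=(abs(x-606)<50)&(abs(y+248)<40)&(z>92)&(z<112); print(c,'bay1 pack',s.sum(),np.median(Q[s],0), cv2.minAreaRect(Q[s][:,:2].astype(np.float32))) if s.sum()>20 else 0
go(433.3,285.5,300,100.5)
E
python3 findp.py
```

```text
[ 0.018 -0.016 -1.   ]
top comp 307 ((434.7901611328125, 276.6795654296875), (50.914833068847656, 40.94746398925781), 10.164554595947266) [434.427 275.82   91.997]
scene comp 357 ((439.76715087890625, 284.17230224609375), (262.3628845214844, 133.15997314453125), 57.050472259521484) [417.931 312.441  92.277]
scene comp 304 ((436.9432678222656, 275.527587890625), (52.03593444824219, 41.326419830322266), 10.618464469909668) [438.132 274.913  90.941]
scene comp 176 ((524.55322265625, 141.7232666015625), (192.0057830810547, 13.194023132324219), 14.3199462890625) [532.973 143.679  91.937]
scene bay1 pack 426 [ 612.058 -249.51   103.178] ((609.4688720703125, -250.74449157714844), (50.89658737182617, 41.42579650878906), 88.59049224853516)
t45.8 pos [ 601.1 -247.8  318.8] yaw -1.7 w 0.65 F [-0.5  0.1 -0.6] j [-33.  17.  73.  -0.  89. -31.]
  tool d [ 528.1 -184.1    9. ] norm 559 rows>=13.4 turn(tool) 1.357 rows>=10.9
```

View pics/scene15.png

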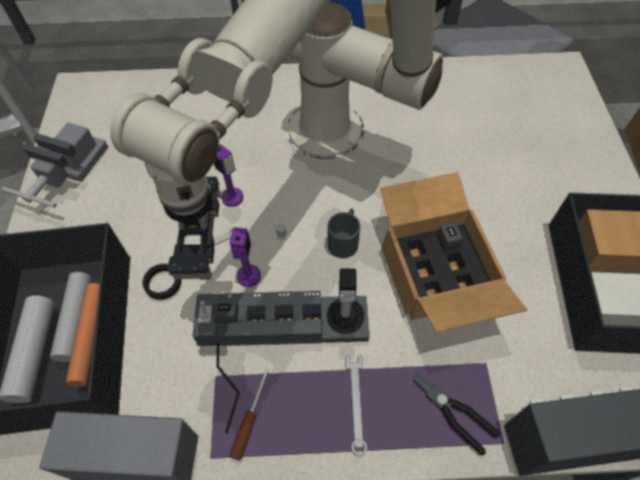

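Call:
play_rows(series=[[20,-7,0,0.1],[38,-9,0,0.0],[38,-9,0,0],[38,-9,0,0],[38,-9,0,0],[38,-9,0,0],[38,-9,0,0],[38,-9,0,0],[38,-9,0,0],[38,-9,0,0],[38,-9,0,0],[30,-7,0,0]], claw=0.3)

```text
t: 46.75
eef_pos: [540.2, 205.3, 281.4]
tcp_rot: [[0.149, 0.988, -0.036], [0.989, -0.149, -0.006], [-0.011, -0.035, -0.999]]
ft_force: [0.6, -0.1, -0.3]
width: 0.699
```

```bash
python3 -c "
from h import *
np.set_printoptions(precision=3,suppress=True)
go(436,276,280,100.4);print(robot.get_obs()['tcp_rot'][:,2])"
```

```text
t46.8 pos [540.2 205.3 281.4] yaw -8.6 w 0.70 F [ 0.6 -0.1 -0.3] j [ 9. 10. 86. -0. 86. 17.]
  tool d [  54.4 -113.5    4.7] norm 126 rows>=3.0 turn(tool) 1.240 rows>=9.9
[-0.036 -0.006 -0.999]
```

Call:
play_rows(series=[[13,-28,0,0],[13,-28,0,0],[13,-28,0,0],[10,-20,-5,0.05],[0,0,-5,0.12],[0,0,-5,0.12],[0,0,-5,0.12],[0,0,-5,0.12],[0,0,-5,0.12],[0,0,-5,0.12],[0,0,-5,0.12],[0,0,-5,0.12]])

```text
t: 47.75
eef_pos: [424.2, 276.0, 295.8]
tcp_rot: [[0.923, 0.372, -0.097], [0.371, -0.928, -0.023], [-0.098, -0.015, -0.995]]
ft_force: [0.4, 0.4, -0.4]
width: 0.699
```

Call:
play_rows(series=[[0,0,-5,0.12],[0,0,-5,0.12],[0,0,-5,0.1],[0,0,0,0]])

```text
t: 48.08
eef_pos: [422.0, 275.0, 301.9]
tcp_rot: [[0.993, 0.024, -0.113], [0.021, -0.999, -0.029], [-0.113, 0.026, -0.993]]
ft_force: [0.1, 0.4, -0.7]
width: 0.7
```

```bash
python3 -c "
from h import *
np.set_printoptions(precision=3,suppress=True)
go(436,276,230,100.4);print(robot.get_obs()['tcp_rot'][:,2])"
```

```text
t48.1 pos [422.  275.  301.9] yaw -88.6 w 0.70 F [ 0.1  0.4 -0.7] j [ 19.   1.  93.   1.  92. 108.]
  tool d [22.1 -2.5 69.8] norm 73 rows>=1.8 turn(tool) -0.157 rows>=1.3
[-0.113 -0.029 -0.993]
```

Call:
play_rows(series=[[0,0,30,0],[0,0,40,0],[0,0,30,0],[0,0,-8,-0.05],[0,0,-8,-0.05],[0,0,-8,-0.05],[0,0,-8,0],[0,0,-8,0],[0,0,-8,0],[0,0,-8,0],[0,0,-8,0],[0,0,-8,0]])

```text
t: 49.08
eef_pos: [409.0, 270.6, 254.8]
tcp_rot: [[0.969, 0.201, -0.145], [0.197, -0.98, -0.039], [-0.15, 0.01, -0.989]]
ft_force: [0.6, -0.3, 0.1]
width: 0.701
```

Call:
play_rows(series=[[0,0,30,0],[0,0,40,0],[0,0,30,0],[0,0,-8,0],[0,0,-8,0],[0,0,-8,0],[0,0,-8,0],[0,0,-8,0],[0,0,-8,0],[0,0,-8,0],[0,0,-8,0],[0,0,-8,0]])

```text
t: 50.08
eef_pos: [415.6, 272.9, 251.0]
tcp_rot: [[0.973, 0.2, -0.115], [0.198, -0.98, -0.029], [-0.118, 0.006, -0.993]]
ft_force: [0.5, 1.5, -0.3]
width: 0.7
```

Call:
play_rows(series=[[0,0,-30,0],[0,0,40,0],[0,0,40,0],[0,0,30,0],[0,0,-8,0],[0,0,-8,0],[0,0,-8,0],[0,0,-8,0],[0,0,-8,0],[0,0,-8,0],[0,0,-8,0],[0,0,-8,0]])

```text
t: 51.08
eef_pos: [422.9, 275.5, 259.9]
tcp_rot: [[0.976, 0.2, -0.089], [0.199, -0.98, -0.02], [-0.091, 0.002, -0.996]]
ft_force: [-0.7, -0.4, -0.6]
width: 0.701
```

Call:
play_rows(series=[[0,0,30,0],[0,0,30,0],[0,0,-8,0],[0,0,-8,0],[0,0,-8,0],[0,0,-8,0],[0,0,-8,0],[0,0,-8,0],[0,0,-8,0],[0,0,-8,0],[0,0,-8,0],[0,0,-8,0]])

```text
t: 52.08
eef_pos: [431.4, 278.0, 303.8]
tcp_rot: [[0.978, 0.2, -0.066], [0.199, -0.98, -0.012], [-0.067, -0.001, -0.998]]
ft_force: [0.3, 0.1, 0.3]
width: 0.702
```

Call:
play_rows(series=[[0,0,30,0],[0,0,40,0],[0,0,30,0],[0,0,-8,0],[0,0,-8,0],[0,0,-8,0],[0,0,-8,0],[0,0,-8,0],[0,0,-8,0],[0,0,-8,0],[0,0,-8,0],[0,0,-8,0]])

```text
t: 53.08
eef_pos: [436.6, 280.0, 298.2]
tcp_rot: [[0.979, 0.2, -0.041], [0.2, -0.98, -0.004], [-0.041, -0.005, -0.999]]
ft_force: [-0.9, -0.8, -0.4]
width: 0.702
```

Call:
play_rows(series=[[0,0,30,0],[0,0,40,0],[0,0,30,0],[0,0,-8,0],[0,0,-8,0],[0,0,-8,0],[0,0,-8,0],[0,0,-8,0],[0,0,-8,0],[0,0,-8,0],[0,0,-8,0],[0,0,-8,0]])

```text
t: 54.08
eef_pos: [442.9, 282.4, 294.6]
tcp_rot: [[0.98, 0.2, -0.014], [0.2, -0.98, 0.006], [-0.013, -0.008, -1.0]]
ft_force: [0.4, -0.7, -0.4]
width: 0.702
```

```bash
python3 pk.py 436 276 100.4 170
```

```text
t54.1 pos [442.9 282.4 294.6] yaw -78.5 w 0.70 F [ 0.4 -0.7 -0.4] j [19.  0. 95.  1. 86. 97.]
  tool d [ -6.4   5.9 124.7] norm 125 rows>=3.0 turn(tool) 0.020 rows>=0.2
[-0.014  0.006 -1.   ]
pack 2075 ((434.98431396484375, 277.81146240234375), (50.84105682373047, 39.58535385131836), 10.919191360473633) [436.374 278.335  91.589]
pack 254 ((398.31353759765625, 268.5176086425781), (1.9245656728744507, 48.65803909301758), 11.198570251464844) [398.428 268.476  94.101]
```

Call:
play_rows(series=[[-2,1,20,0],[-2,2,30,0],[-2,2,30,0],[0,0,25,0],[0,0,15,0],[0,0,0,0],[0,0,0,0]])

```text
t: 54.72
eef_pos: [440.2, 278.2, 177.4]
tcp_rot: [[0.98, 0.2, -0.003], [0.2, -0.98, 0.01], [-0.001, -0.01, -1.0]]
ft_force: [0.6, 0.2, -0.5]
width: 0.701
```

```bash
python3 pk.py 435.7 277 100.6 81
```

```text
t54.7 pos [440.2 278.2 177.4] yaw -78.4 w 0.70 F [ 0.6  0.2 -0.5] j [ 19.   4. 104.   1.  72.  97.]
  tool d [-4.6  1.2 96.4] norm 97 rows>=2.3 turn(tool) 0.017 rows>=0.1
[-0.003  0.01  -1.   ]
pack 4216 ((435.1412658691406, 278.46966552734375), (48.989105224609375, 40.35342025756836), 11.583869934082031) [437.429 278.614  91.668]
pack 702 ((398.0147399902344, 269.4193420410156), (2.4157371520996094, 48.558292388916016), 11.053194046020508) [397.947 269.689  92.788]
```

View pics/wpk.png

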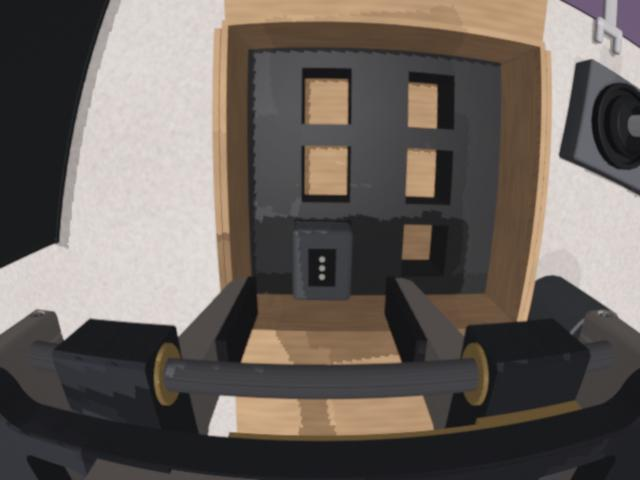

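Call:
play_rows(series=[[-2,0,15,0],[-2,0,20,0],[-1,0,20,0],[0,0,15,0],[0,0,10,0],[0,0,5,0],[0,0,0,0]])

```text
t: 55.35
eef_pos: [444.0, 281.3, 101.5]
tcp_rot: [[0.979, 0.201, 0.017], [0.201, -0.98, 0.016], [0.02, -0.013, -1.0]]
ft_force: [-1.5, -0.4, 0.3]
width: 0.702
```

```bash
python3 pk.py 435.5 277.6 100.6 83
```

```text
t55.4 pos [444.  281.3 101.5] yaw -78.4 w 0.70 F [-1.5 -0.4  0.3] j [ 19.  10. 108.   1.  62.  97.]
  tool d [-9.5  2.2 18.3] norm 21 rows>=0.5 turn(tool) 0.017 rows>=0.1
[ 0.017  0.016 -1.   ]
pack 7491 ((436.74114990234375, 278.5158386230469), (46.84178924560547, 40.2430419921875), 11.38631534576416) [439.951 279.244  91.674]
pack 401 ((437.4650573730469, 315.4092102050781), (21.397855758666992, 6.199556350708008), 18.039810180664062) [444.293 314.882  92.824]
pack 551 ((451.838623046875, 245.34713745117188), (21.20644187927246, 11.843027114868164), 10.521902084350586) [460.509 249.901  92.834]
pack 340 ((398.11895751953125, 269.3398742675781), (2.2698686122894287, 46.265724182128906), 11.300016403198242) [398.297 268.292  98.539]
```

Call:
play_rows(series=[[-4,1,8,0],[-4,0,7,0],[0,0,3,0],[0,0,0,0]])

```text
t: 55.73
eef_pos: [438.9, 279.8, 85.8]
tcp_rot: [[0.979, 0.201, 0.024], [0.201, -0.979, 0.019], [0.027, -0.014, -1.0]]
ft_force: [0.9, 0.2, 0.7]
width: 0.704
```

```bash
python3 pk.py 435.5 277.6 100.6 83
```

```text
t55.7 pos [438.9 279.8  85.8] yaw -78.4 w 0.70 F [0.9 0.2 0.7] j [ 19.  10. 109.   1.  59.  97.]
  tool d [-3.9  1.5  2.7] norm 5 rows>=0.1 turn(tool) 0.017 rows>=0.1
[ 0.024  0.019 -1.   ]
pack 8308 ((438.6286926269531, 278.85955810546875), (42.958770751953125, 40.30182647705078), 11.120579719543457) [442.013 279.599  91.693]
pack 599 ((433.564453125, 312.83416748046875), (22.222881317138672, 8.230803489685059), 33.52070236206055) [440.277 313.737  92.921]
pack 751 ((448.42132568359375, 247.71693420410156), (11.630754470825195, 24.109830856323242), 69.67256927490234) [455.286 247.799  92.956]
pack 1606 ((397.8639831542969, 270.511962890625), (2.9326114654541016, 49.04365921020508), 10.745612144470215) [397.963 269.936  94.312]
```

Call:
play_rows(series=[[-3,1,1,0],[0,0,0,0],[0,0,0,0],[0,0,0,0],[0,0,0,0],[0,0,0,0],[0,0,0,0]], claw=1)

```text
t: 56.37
eef_pos: [436.4, 278.2, 85.5]
tcp_rot: [[0.979, 0.201, 0.025], [0.201, -0.979, 0.019], [0.029, -0.014, -1.0]]
ft_force: [0.2, -0.1, -0.8]
width: 0.434
```

Call:
play_rows(series=[[0,0,-5,0],[0,0,-12,0],[0,0,-20,0],[0,0,-25,0],[0,0,-30,0],[0,0,-30,0],[0,0,-30,0],[0,0,-30,0],[0,0,-30,0],[0,0,-20,0],[0,0,-10,0],[0,0,0,0]])

```text
t: 57.37
eef_pos: [426.3, 272.0, 336.3]
tcp_rot: [[0.98, 0.201, 0.016], [0.201, -0.98, 0.016], [0.018, -0.012, -1.0]]
ft_force: [0.5, -0.3, -2.9]
width: 0.431
```

```bash
python3 -c "
from h import *
np.set_printoptions(precision=3,suppress=True)
go(606,-186,320,-1.2);print(robot.get_obs()['tcp_rot'][:,2])"
```

```text
t57.4 pos [426.3 272.  336.3] yaw -78.4 w 0.43 F [ 0.5 -0.3 -2.9] j [18. -5. 95.  1. 89. 97.]
  tool d [ 83.8 484.9  12. ] norm 492 rows>=11.8 turn(tool) -1.348 rows>=10.8
[ 0.016  0.016 -1.   ]
```

Call:
play_rows(series=[[3,15,-2,0],[6,30,-3,0],[6,36,-3,0],[6,36,-3,0],[6,36,-3,0],[6,36,-3,0],[6,36,-3,0],[6,36,-3,0],[6,36,-3,0],[6,36,-3,0],[6,36,-3,0],[6,36,-3,0]])

```text
t: 58.37
eef_pos: [573.1, -120.4, 342.0]
tcp_rot: [[0.977, 0.213, -0.018], [0.213, -0.977, 0.025], [-0.012, -0.028, -1.0]]
ft_force: [0.7, -0.1, -1.4]
width: 0.436
```

```bash
python3 -c "
from h import *
np.set_printoptions(precision=3,suppress=True)
go(606,-186,320,-1.2);print(robot.get_obs()['tcp_rot'][:,2])"
```

```text
t58.4 pos [ 573.1 -120.4  342. ] yaw -77.7 w 0.44 F [ 0.7 -0.1 -1.4] j [-24.   9.  80.   1.  92.  54.]
  tool d [18.4 71.7 19.8] norm 77 rows>=1.8 turn(tool) -1.335 rows>=10.7
[-0.018  0.025 -1.   ]
```

Call:
play_rows(series=[[0,0,0,-0.06],[0,0,0,-0.12],[0,0,0,-0.12],[0,0,0,-0.12],[0,0,0,-0.12],[0,0,0,-0.12],[0,0,0,-0.12],[0,0,0,-0.12],[0,0,0,-0.12],[0,0,0,-0.12],[0,0,0,-0.1],[0,0,0,0]])

```text
t: 59.37
eef_pos: [566.2, -127.7, 309.0]
tcp_rot: [[0.074, 0.995, -0.061], [0.997, -0.071, 0.042], [0.038, -0.064, -0.997]]
ft_force: [-0.1, -0.5, -2.5]
width: 0.433
```

```bash
python3 -c "
from h import *
np.set_printoptions(precision=3,suppress=True)
go(606,-186,320,-1.2);print(robot.get_obs()['tcp_rot'][:,2])"
```

```text
t59.4 pos [ 566.2 -127.7  309. ] yaw -4.1 w 0.43 F [-0.1 -0.5 -2.5] j [-25.  11.  82.   1.  92. -21.]
  tool d [-54.7  43.1 -15.9] norm 71 rows>=1.7 turn(tool) -0.050 rows>=0.4
[-0.061  0.042 -0.997]
```

Call:
play_rows(series=[[-12,10,-5,-0.02],[-14,12,-5,-0.02],[-14,12,-5,0],[-12,8,-5,0],[0,0,-10,0],[0,0,-10,0],[0,0,-10,0],[0,0,-10,0],[0,0,30,0],[0,0,40,0],[0,0,30,0],[0,0,-8,0]])

```text
t: 60.37
eef_pos: [601.0, -176.5, 266.4]
tcp_rot: [[0.051, 0.996, -0.072], [0.998, -0.047, 0.049], [0.046, -0.074, -0.996]]
ft_force: [-1.2, -0.1, -5.2]
width: 0.436
```

Call:
play_rows(series=[[0,0,-8,0],[0,0,-8,0],[0,0,-8,0],[0,0,-8,0],[0,0,-8,0],[0,0,-8,0],[0,0,-8,0],[0,0,-8,0],[0,0,30,0],[0,0,40,0],[0,0,20,0],[0,0,-8,0]])

```text
t: 61.37
eef_pos: [607.8, -178.9, 276.3]
tcp_rot: [[0.05, 0.998, -0.043], [0.998, -0.048, 0.034], [0.032, -0.045, -0.998]]
ft_force: [-0.1, -0.3, -3.4]
width: 0.434
```

```bash
python3 -c "
from h import *
np.set_printoptions(precision=3,suppress=True)
go(606,-186,320,-1.2);print(robot.get_obs()['tcp_rot'][:,2])"
```

```text
t61.4 pos [ 607.8 -178.9  276.3] yaw -2.8 w 0.43 F [-0.1 -0.3 -3.4] j [-28.  19.  76.   1.  88. -25.]
  tool d [ -5.7  -3.4 -43.8] norm 44 rows>=1.1 turn(tool) -0.028 rows>=0.2
[-0.043  0.034 -0.998]
```

Call:
play_rows(series=[[0,0,-8,-0.02],[0,0,-8,0],[0,0,-8,0],[0,0,-8,0],[0,0,-8,0],[0,0,-8,0],[0,0,-8,0],[0,0,-8,0],[0,0,30,0],[0,0,40,0],[0,0,20,0],[0,0,-8,0]])

```text
t: 62.37
eef_pos: [613.6, -182.1, 282.1]
tcp_rot: [[0.027, 0.999, -0.02], [0.999, -0.027, 0.022], [0.022, -0.02, -1.0]]
ft_force: [-0.6, 0.8, -2.6]
width: 0.432
```

Call:
play_rows(series=[[0,0,-8,0],[0,0,-8,0],[0,0,-8,0],[0,0,-8,0],[0,0,-8,0],[0,0,-8,0],[0,0,20,0],[-2,0,30,0],[-2,-2,30,0],[-1,-2,15,0],[0,0,0,0],[0,0,0,0]])

```text
t: 63.37
eef_pos: [617.2, -190.7, 262.1]
tcp_rot: [[0.027, 1.0, 0.01], [1.0, -0.027, 0.007], [0.007, 0.01, -1.0]]
ft_force: [0.3, 0.2, -1.9]
width: 0.431
```

```bash
sed -i 's/605.2,-248.2/606.5,-186.3/' bay.py; python3 bay.py 16; python3 holes.py b_wrist.npy; python3 holes.py b_scene.npy
```

```text
t63.4 pos [ 617.2 -190.7  262.1] yaw -1.5 w 0.43 F [ 0.3  0.2 -1.9] j [-28.  18.  78.   1.  83. -27.]
  tool d [  3.6 -11.4  62. ] norm 63 rows>=1.5 turn(tool) -0.006 rows>=0.0
[ 0.01   0.007 -1.   ]
scene [308. 310.] 0.78 [606.998 -69.52 ]
scene [283. 313.] 0.71 [ 610.648 -125.551]
scene [230. 312.] 0.7 [ 602.174 -243.979]
scene [257. 308.] 0.63 [ 597.485 -184.055]
scene [207. 244.] 0.44 [ 421.478 -306.385]
scene head 98 [[603.152619161304, -178.48361162256305, 231.90135425225364], [634.7683426593651, -169.98179067386553, 253.1908957345663], [639.524433244671, -168.51790281952646, 267.4749360930605]]
wrist [305. 217.] 0.97 [ 603.282 -183.355]
wrist [302.  89.] 0.6 [604.567 -62.998]
wrist stem 281 [[604.9850225282377, -177.2163646567848, 183.61693318835978], [617.0573764028712, -176.39538934428467, 192.90753716724868], [630.5628026081623, -175.7389440281911, 198.3138404382674]]
wrist head 12074 [[587.7329641235774, -208.851265848083, 237.95340044042396], [616.4950184112566, -181.2560445607901, 267.9362136854504], [645.7789559861847, -167.25682318765772, 269.99540010972726]]
bay 1 x e
[... 720 characters left out ...]
52 mid 635.002434643031 slab 627.8806801411438 658.6823471106571 y edges -281.2328473155293 -226.41959117607473 mid -253.826219245802
bay 2 x edges 590.3533062987453 625.9008788864339 mid 608.1270925925896 slab 556.2420156941208 659.1988924114867 y edges -207.45796597705788 -163.6284567454615 mid -185.5432113612597
bay 3 x edges 591.8205918701249 626.6530325746937 mid 609.2368122224093 slab 557.1821726616653 660.3865020530873 y edges -145.3582799264202 -103.41659639820708 mid -124.38743816231364
bay 4 x edges 593.0141307955398 627.2170606717066 mid 610.1155957336232 slab 559.6813600841261 662.6053405968623 y edges -94.07072117103763 -92.23800698748299 mid -93.15436407926032
61.49099129020988
```

```bash
python3 -c "
import cv2,numpy as np
a=cv2.imread('pics/scene16.png')[200:400,150:350];b=cv2.imread('pics/wrist16.png')[:,100:560]
cv2.imwrite('pics/c16.png',np.hstack([cv2.resize(a,(400,417)),cv2.resize(b,(400,417))]))"
```

```text
(no output)
```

View pics/c16.png

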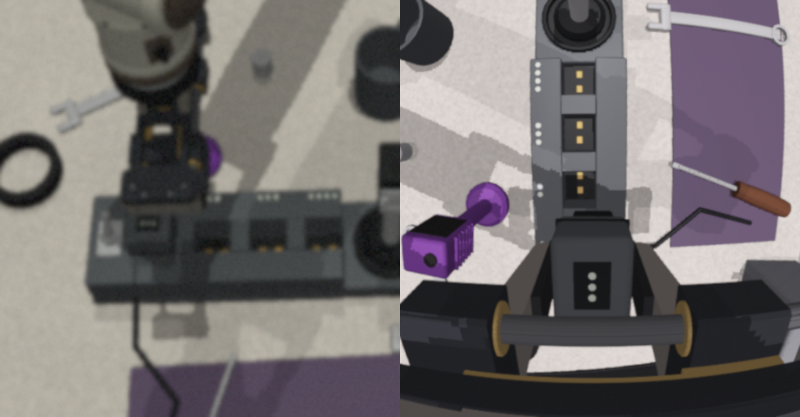

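Call:
play_rows(series=[[2,-4,15,0],[2,-4,20,0],[2,-3,20,0],[1,-2,15,0],[0,0,15,0],[0,0,10,0],[0,0,5,0],[0,0,0,0]])

```text
t: 64.23
eef_pos: [613.6, -186.0, 172.6]
tcp_rot: [[0.026, 0.999, 0.032], [1.0, -0.026, -0.005], [-0.004, 0.032, -0.999]]
ft_force: [-0.0, 0.2, -2.3]
width: 0.437
```

```bash
python3 bay.py 17; python3 holes.py b_wrist.npy
```

```text
t64.2 pos [ 613.6 -186.   172.6] yaw -1.5 w 0.44 F [-0.   0.2 -2.3] j [-28.  20.  86.   1.  72. -27.]
  tool d [ -0.6  -6.2 -27.6] norm 28 rows>=0.7 turn(tool) -0.005 rows>=0.0
[ 0.032 -0.005 -0.999]
scene [229. 312.] 0.9 [ 603.789 -245.467]
scene [285. 314.] 0.89 [ 613.498 -121.577]
scene [258. 310.] 0.84 [ 600.275 -181.775]
scene [309. 310.] 0.6 [606.157 -67.034]
scene head 49 [[593.9487847495731, -191.2740070829043, 142.95311016346403], [632.8388195309967, -166.4053190037955, 156.9897687147385], [636.6369653502176, -164.08793795226762, 181.11985858862127]]
wrist [304. 246.] 0.81 [ 604.597 -183.833]
wrist [303.  71.] 0.67 [607.491 -61.668]
wrist [301. 158.] 0.61 [ 604.636 -122.162]
wrist stem 281 [[602.9478535434891, -173.31545064977925, 93.84337882398518], [614.9483052418766, -172.5014721735811, 103.17797859612591], [628.4940540390659, -171.84662559711956, 109.01111780789175]]
wrist head 12047 [[583.965020151457, -204.08970866344552, 148.39284529359907], [612.8023692454957, -176.51603729019777, 178.31114199022545], [642.168770842702, -162.63693835407744, 180.60256312100577]]
bay 2 x edges 586.1371899027878 622.5321733297004 mid 604.3346816162441 slab 552.750624851617 655.3196137125041 y edges -163.8404439674123 -163.68998735939056 mid -163.76521566340142
bay 3 x edges 587.5942872438352 623.4907581007733 mid 605.5425226723042 slab 554.49699058734 656.4652470346989 y edges -142.98023752416725 -102.11584391342761 mid -122.54804071879744
bay 4 x edges 589.2104983568483 624.3945196782556 mid 606.802509017552 slab 555.7984131472687 657.7996775123605 y edges -101.52870936829174 -101.41396512642075 mid -101.47133724735625
60.335715006440054
```

Call:
play_rows(series=[[2,-4,0,0],[2,-5,0,0],[1,-3,5,0],[0,0,5,0],[0,0,0,0],[0,0,0,0]])

```text
t: 64.93
eef_pos: [602.8, -181.2, 166.1]
tcp_rot: [[0.026, 0.999, 0.039], [1.0, -0.026, -0.008], [-0.007, 0.039, -0.999]]
ft_force: [0.8, -0.7, -1.8]
width: 0.435
```

```bash
python3 bay.py 18|grep -v head; python3 holes.py b_wrist.npy
```

```text
t64.9 pos [ 602.8 -181.2  166.1] yaw -1.5 w 0.43 F [ 0.8 -0.7 -1.8] j [-28.  19.  88.   1.  70. -27.]
  tool d [ -5.2   5.1 -33.7] norm 34 rows>=0.8 turn(tool) -0.005 rows>=0.0
[ 0.039 -0.008 -0.999]
scene [255. 311.] 0.9 [ 603.107 -187.977]
scene [310. 308.] 0.79 [603.642 -64.036]
scene [229. 311.] 0.75 [ 599.668 -245.651]
scene [285. 311.] 0.69 [ 606.098 -120.152]
wrist [321. 165.] 0.98 [ 607.802 -122.374]
wrist [319. 256.] 0.79 [ 604.902 -185.296]
wrist stem 281 [[592.6858024168799, -168.90129796528464, 87.45319787172149], [604.6325598314637, -168.01670164131923, 96.8506537833128], [618.2006032058239, -167.3459683188858, 102.1187982956263]]
bay 2 x edges 587.0784280456949 622.5778634726523 mid 604.8281457591736 slab 553.6098138955397 655.8560547670687 y edges -164.430727904589 -164.27855640588382 mid -164.3546421552364
bay 3 x edges 588.4690523523091 623.7336989751833 mid 606.1013756637462 slab 555.1780164776135 657.253080873988 y edges -143.72681108564237 -102.39159900863973 mid -123.05920504714105
bay 4 x edges 589.801618838702 625.1144914355041 mid 607.458055137103 slab 556.5139726221689 658.5956981024792 y edges -99.21852584163702 -99.016131886781 mid -99.11732886420901
61.66918768884622
```

Call:
play_rows(series=[[0,-1,8,0],[0,-1,10,0],[0,-1,10,0],[0,0,8,0],[0,0,3,0],[0,0,0,0]])

```text
t: 65.63
eef_pos: [601.2, -181.6, 122.2]
tcp_rot: [[0.026, 0.999, 0.038], [1.0, -0.026, -0.008], [-0.007, 0.039, -0.999]]
ft_force: [0.6, 0.1, -2.5]
width: 0.436
```

```bash
python3 bay.py 19|grep -v '\] 0'; python3 holes.py b_wrist.npy
```

```text
t65.6 pos [ 601.2 -181.6  122.2] yaw -1.5 w 0.44 F [ 0.6  0.1 -2.5] j [-28.  21.  90.   1.  66. -27.]
  tool d [ -5.1   8.4 -77.5] norm 78 rows>=1.9 turn(tool) -0.005 rows>=0.0
[ 0.038 -0.008 -0.999]
scene stem 234 [[568.057516519227, -208.05426411871144, 56.85630645007802], [610.7713235989645, -158.6535437072345, 61.59602690760323], [635.7479881604507, -149.94419574969123, 65.9784477868847]]
scene head 27 [[579.9859704197796, -190.7930344281757, 91.7684385522951], [619.2552218764974, -161.78881935479575, 107.04110256074387], [624.1481663391016, -159.8457114008142, 129.0391634698285]]
wrist stem 4557 [[567.2280582520885, -183.13142001455395, 49.19227174445953], [600.158406632657, -160.66321980310641, 60.60272800147866], [635.3140513829616, -150.08822395077084, 61.9346474996503]]
wrist head 12075 [[571.6021200114642, -199.67557727491294, 97.9843261801754], [600.3178604256824, -172.21157465005666, 127.86860376219985], [629.776207946354, -158.35379508466795, 130.2636104932866]]
bay 1 x edges 571.9651574575921 630.4145886581175 mid 601.1898730578548 slab 568.5340595768183 633.9390959274796 bay 2 x edges 577.4786173866155 628.2428423339534 mid 602.8607298602844 slab 553.0438602547296 655.7376685855637 y edges -167.89216799060543 -164.1668556836021 mid -166.02951183710377
bay 3 x edges 588.1259273281535 623.2963777025241 mid 605.7111525153388 slab 554.9203952911457 656.7084003070211 y edges -143.6362597690311 -101.99238120404546 mid -122.81432048653829
bay 4 x edges 589.4634283024425 624.7353211617053 mid 607.0993747320739 slab 556.235243584794 658.0049284961373 y edges -83.12857652646153 -83.00372539531526 mid -83.0661509608884
60.690729253711844
```

Call:
play_rows(series=[[-1,1,6,0],[0,1,8,0],[0,0,7,0],[0,0,4,0],[0,0,0,0]])

```text
t: 66.25
eef_pos: [605.7, -184.3, 98.8]
tcp_rot: [[0.026, 0.999, 0.042], [1.0, -0.025, -0.011], [-0.01, 0.042, -0.999]]
ft_force: [-1.4, -0.2, -1.0]
width: 0.429
```

```bash
python3 bay.py 20|grep -v '\] 0'
```

```text
t66.2 pos [ 605.7 -184.3   98.8] yaw -1.5 w 0.43 F [-1.4 -0.2 -1. ] j [-28.  24.  91.   1.  63. -27.]
  tool d [  -3.     5.1 -101. ] norm 101 rows>=2.4 turn(tool) -0.004 rows>=0.0
[ 0.042 -0.011 -0.999]
scene stem 30 [[574.461605004615, -166.7324471489082, 56.66671151962467], [615.6617193481816, -157.1827725242228, 58.87722570693177], [639.0020647139548, -153.78050687170648, 59.67454076858845]]
scene head 26 [[584.7675657452285, -193.2699318529385, 70.37666031864057], [625.0122894564082, -165.41226940273333, 85.2282801844899], [628.6460487335498, -162.77315591309684, 106.32375367094221]]
wrist stem 260 [[572.0901482253248, -178.44936023578828, 58.42497762191169], [602.8164763483853, -160.87723894648738, 59.59515552612844], [640.4508333421369, -152.6519652261827, 59.8222002765932]]
wrist head 12064 [[576.1273222295755, -202.42179206108477, 74.62016202041573], [604.8715231525355, -174.92144456286366, 104.46294525453817], [634.3951469803865, -161.07625129194466, 106.86432594935496]]
```

Nearly seated (head top ≈104–105). Release and check.

Call:
play_rows(series=[[0,0,1,0],[0,0,0,0],[0,0,0,0],[0,0,0,0],[0,0,0,0],[0,0,0,0],[0,0,0,0]], claw=0.35)

```text
t: 67.03
eef_pos: [609.5, -185.9, 103.5]
tcp_rot: [[0.026, 0.998, 0.051], [1.0, -0.025, -0.016], [-0.015, 0.052, -0.999]]
ft_force: [-0.7, -0.1, -0.5]
width: 0.65
```

Call:
play_rows(series=[[0,0,-5,0],[0,0,-10,0],[0,0,-15,0],[0,0,-25,0],[0,0,-25,0],[0,0,-25,0],[0,0,-15,0],[0,0,0,0]])

```text
t: 67.7
eef_pos: [602.2, -183.4, 232.5]
tcp_rot: [[0.026, 0.998, 0.051], [1.0, -0.025, -0.015], [-0.014, 0.051, -0.999]]
ft_force: [0.8, 0.1, 0.1]
width: 0.647
```

```bash
cat > chk.py <<'E'
from h import *
import sys
np.set_printoptions(precision=1,suppress=True)
go(586,-300,200,-1.2); o=robot.get_obs(); print(o['tcp_rot'][:,2]); p=o['eef_pos']
for c in ('scene','top','wrist'):
    im=robot.read_camera(c); W=wcloud(o['eef_pos'],o['tcp_rot'],im['depth']) if c=='wrist' else cloud(im)
    save(c+sys.argv[1]+'.png',im['color']); np.save('b_'+c+'.npy',W); x,y,z=W[...,0],W[...,1],W[...,2]
    for b,yc in ((1,-248),(2,-186)):
        s=(abs(x-606)<30)&(abs(y-yc)<30)&(z>92)&(z<116)
        if s.sum()>30:
            print(c,'bay',b,s.sum(),np.percentile(W[s],[3,50,97],axis=0).tolist(),cv2.minAreaRect(W[s][:,:2].astype(np.float32)))
    s=(abs(x-611)<45)&(abs(y-13)<40)&(z>210)&(z<232)
    if s.sum()>30: print(c,'lamp top',s.sum(),np.median(z[s]),cv2.minAreaRect(W[s][:,:2].astype(np.float32)))
    for q in robot.mark_of(c,'switch_tip')[:2]:
        u,v=q['centre']; print(c,'switch',np.round(q['centre']),round(q['confidence'],2),w_on_z(p,o['tcp_rot'],u,v,94) if c=='wrist' else px_on_z(im,u,v,94))
    s=(abs(x-600)<40)&(abs(y+300)<18)&(z>66)&(z<115)
    if s.sum()>0: print(c,'sw pts',s.sum(),np.percentile(W[s],[3,50,97],axis=0).tolist(), W[s][W[s][:,2]>84].mean(0))
E
python3 chk.py 21
```

```text
t67.7 pos [ 602.2 -183.4  232.5] yaw -1.4 w 0.65 F [0.8 0.1 0.1] j [-28.  15.  85.   1.  77. -27.]
  tool d [-116.5  -15.    33.5] norm 122 rows>=2.9 turn(tool) -0.004 rows>=0.0
[ 0.1 -0.  -1. ]
scene bay 1 433 [[591.6180643430221, -273.3979288287583, 94.23197618716402], [612.2149524038668, -249.32118541558154, 103.19139237980085], [628.9819015639299, -226.2956429095162, 107.18698776730274]] ((609.2915649414062, -250.3695068359375), (50.2564811706543, 43.042274475097656), 87.56172180175781)
scene bay 2 405 [[593.2467734898319, -211.27141675641965, 94.53465101066928], [613.8937667827195, -187.00301742120948, 102.98954101443746], [628.7030623697542, -164.12530976539867, 107.81707428138571]] ((610.3731079101562, -188.76400756835938), (49.924171447753906, 39.73228073120117), 89.67153930664062)
scene lamp top 387 222.89898410968556 ((612.8604736328125, 12.874837875366211), (34.0750617980957, 45.22471237182617), 85.99730682373047)
scene switch [202. 304.] 0.37 [ 596.2 -299.7   94. ]
scene sw pts 90 [[574.4881734723527, -307.8179401006215, 66.09616105234262], [601.2941614112591, -298.711057
[... 1000 characters left out ...]
, 112.05990053432568]] ((610.44189453125, -250.32061767578125), (50.29646682739258, 40.17365264892578), 88.10211944580078)
wrist bay 2 3428 [[591.4960227412158, -210.24927236380162, 101.16039695974476], [609.831943764772, -185.33659985904728, 110.3167677972504], [628.2691310321782, -163.85144062419283, 111.89542208829691]] ((610.3855590820312, -187.86663818359375), (49.54543685913086, 39.840423583984375), 87.76456451416016)
wrist switch [305. 367.] 0.49 [ 590.9 -305.3   94. ]
wrist sw pts 1815 [[561.7148265226376, -316.845104501989, 67.53602907743517], [588.2507367839406, -302.068866746273, 69.12648115291577], [638.1495277792202, -283.6691615386717, 94.32000313902518]] [ 599.1 -297.5   93.9]
```

```bash
python3 -c "
import cv2,numpy as np
a=cv2.imread('pics/scene21.png')[240:400,170:400];b=cv2.imread('pics/wrist21.png')[:,60:600]
cv2.imwrite('pics/c21.png',np.hstack([cv2.resize(a,(400,400),interpolation=2),cv2.resize(b,(400,400))]))"
```

```text
(no output)
```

View pics/c21.png

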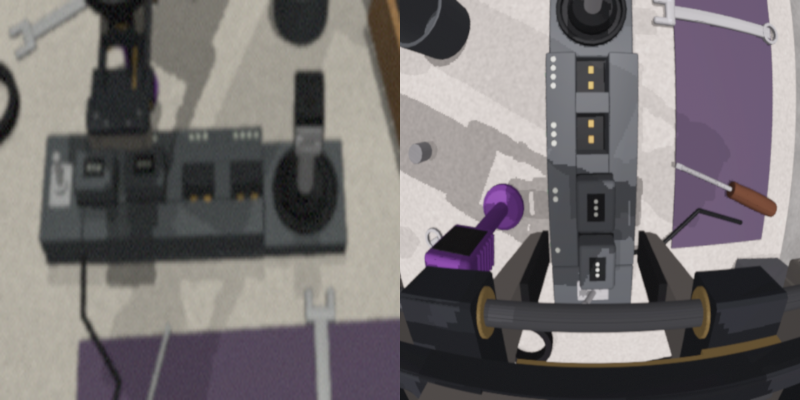

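Call:
play_rows(series=[[-10,-5,0,0],[-15,-8,0,0],[-15,-8,0,0],[-15,-8,0,0],[-15,-8,0,0],[-15,-8,0,0],[-15,-8,0,0],[-12,-4,0,0],[-5,0,0,0],[0,0,0,0],[0,0,0,0],[0,0,0,0]], claw=1)

```text
t: 69.0
eef_pos: [529.8, -304.3, 211.1]
tcp_rot: [[0.026, 0.999, 0.023], [1.0, -0.026, 0.001], [0.002, 0.023, -1.0]]
ft_force: [-0.6, -0.9, 0.5]
width: 0.008
```

```bash
python3 chk.py 22 | grep -v bay; python3 -c "
from h import *
go(545,-300,105,-1.2)"
```

```text
t69.0 pos [ 529.8 -304.3  211.1] yaw -1.5 w 0.01 F [-0.6 -0.9  0.5] j [-42.  15.  88.   1.  76. -40.]
  tool d [ 5.7 55.8 12.5] norm 57 rows>=1.4 turn(tool) -0.005 rows>=0.0
[ 0.  0. -1.]
scene lamp top 387 222.97671597663373 ((613.33935546875, 12.85245132446289), (34.05762481689453, 45.72451400756836), 85.87265014648438)
scene switch [201. 302.] 0.64 [ 591.5 -302.9   94. ]
scene sw pts 96 [[587.5368680849639, -311.4474096416523, 66.13927864912364], [600.8960391323275, -299.2991013350015, 72.07700675507658], [622.0240354757677, -287.218217846189, 99.96460126717066]] [ 594.7 -299.6   94.2]
top lamp top 282 223.41293599455082 ((610.7548828125, 14.116138458251953), (34.078712463378906, 44.529239654541016), 85.75981140136719)
top sw pts 3 [[609.2314737245227, -316.9097511202695, 66.28564929535995], [617.1297034637124, -311.58477174653996, 68.00913455635578], [617.5505502491028, -310.9767591025841, 68.68822995782878]] [nan nan nan]
wrist switch [398. 235.] 0.75 [ 589. -297.   94.]
wrist sw pts 439 [[585.5879456530231, -305.1032369950034, 66.28590044740982], [596.8731218578487, -296.7012089851397, 72.10560799245326], [609.0582329709904, -291.09797828696304, 99.76615059613545]] [ 590.  -297.7   96.8]
t69.3 pos [ 529.9 -304.2  211.6] yaw -1.4 w 0.00 F [-0.4  0.1 -0.2] j [-42.  15.  88.   1.  76. -40.]
  tool d [  4.5  12.4 106.9] norm 108 rows>=2.6 turn(tool) -0.004 rows>=0.0chk.py:17: RuntimeWarning: Mean of empty slice.
  if s.sum()>0: print(c,'sw pts',s.sum(),np.percentile(W[s],[3,50,97],axis=0).tolist(), W[s][W[s][:,2]>84].mean(0))
  ret = um.true_divide(
```

```bash
python3 -c "
import cv2,numpy as np
a=cv2.imread('pics/scene22.png')[240:360,160:320];b=cv2.imread('pics/wrist22.png')[:,60:600]
cv2.imwrite('pics/c22.png',np.hstack([cv2.resize(a,(400,400),interpolation=2),cv2.resize(b,(400,400))]))"
```

```text
(no output)
```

View pics/c22.png

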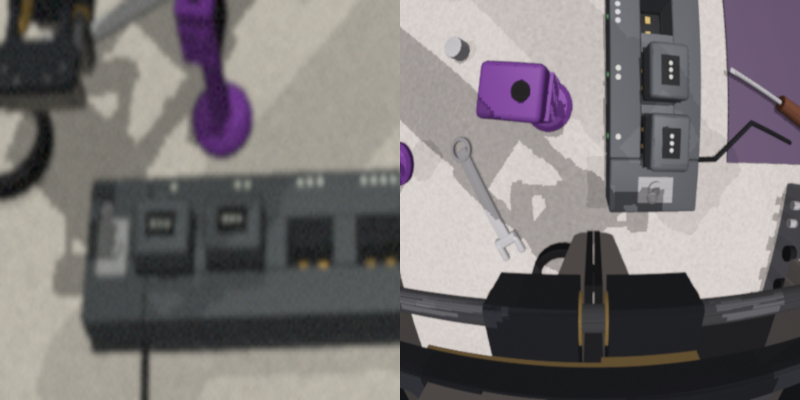

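Call:
play_rows(series=[[2,1,20,0],[2,1,25,0],[1,1,25,0],[0,0,20,0],[0,0,10,0],[0,0,0,0]])

```text
t: 69.8
eef_pos: [538.7, -299.4, 111.6]
tcp_rot: [[0.023, 0.999, 0.03], [1.0, -0.022, -0.005], [-0.004, 0.03, -1.0]]
ft_force: [0.2, 0.3, -0.5]
width: 0.003
```

```bash
python3 -c "
from h import *
np.set_printoptions(precision=3,suppress=True)
go(592,-299.5,106,-1.2);print(robot.get_obs()['tcp_rot'][:,2])"
```

```text
t69.8 pos [ 538.7 -299.4  111.6] yaw -1.3 w 0.00 F [ 0.2  0.3 -0.5] j [-41.  21.  92.   1.  65. -40.]
  tool d [ 1.1 53.1  7.2] norm 54 rows>=1.3 turn(tool) -0.001 rows>=0.0
[ 0.03  -0.005 -1.   ]
```

Call:
play_rows(series=[[0,4,2,0],[0,6,2,0],[0,8,1,0],[0,8,0,0],[0,8,0,0],[0,7,0,0],[0,5,0,0],[0,0,0,0]])

```text
t: 70.47
eef_pos: [593.0, -302.5, 114.9]
tcp_rot: [[0.022, 0.999, 0.037], [1.0, -0.021, -0.011], [-0.01, 0.037, -0.999]]
ft_force: [0.1, 0.1, -0.5]
width: 0.003
```

```bash
python3 -c "
from h import *
np.set_printoptions(precision=3,suppress=True)
go(592,-299.5,106,-1.2);print(robot.get_obs()['tcp_rot'][:,2])
im=robot.read_camera('scene'); save('c23.png',cv2.resize(im['color'][250:350,170:300],None,fx=5,fy=5,interpolation=2))"
```

```text
t70.5 pos [ 593.  -302.5  114.9] yaw -1.2 w 0.00 F [ 0.1  0.1 -0.5] j [-38.  27.  84.   1.  67. -37.]
  tool d [ 3.  -1.4  8.8] norm 9 rows>=0.2 turn(tool) -0.000 rows>=0.0
[ 0.037 -0.011 -0.999]
```

View pics/c23.png

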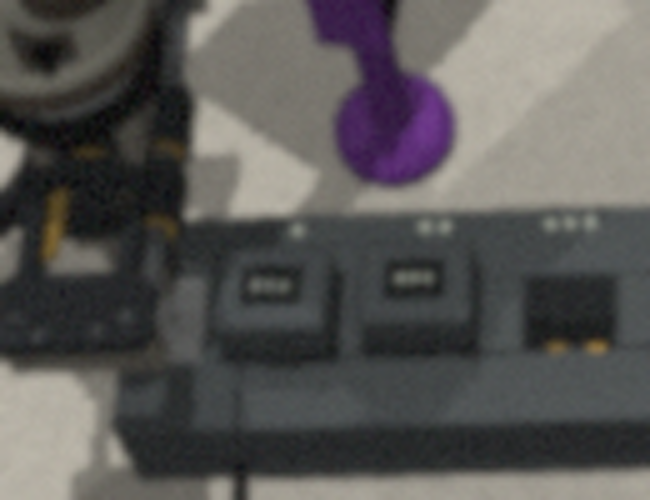

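Call:
play_rows(series=[[0,-10,0,0],[0,-20,0,0],[0,-20,0,0],[0,-20,-5,0],[0,-10,-10,0],[0,0,0,0]])

```text
t: 71.02
eef_pos: [510.5, -300.7, 127.4]
tcp_rot: [[0.021, 0.999, 0.04], [1.0, -0.02, -0.013], [-0.012, 0.041, -0.999]]
ft_force: [1.2, 0.4, -0.6]
width: 0.004
```

```bash
python3 chk.py 24 2>/dev/null; python3 -c "
import cv2,numpy as np
a=cv2.imread('pics/scene24.png')[260:350,170:290];b=cv2.imread('pics/wrist24.png')[:,60:600]
cv2.imwrite('pics/c24.png',np.hstack([cv2.resize(a,(400,400),interpolation=2),cv2.resize(b,(400,400))]))"
```

```text
t71.0 pos [ 510.5 -300.7  127.4] yaw -1.2 w 0.00 F [ 1.2  0.4 -0.6] j [-43.  16.  97.   1.  65. -42.]
  tool d [  1.4  78.3 -69.5] norm 105 rows>=2.5 turn(tool) 0.001 rows>=0.0
[ 0. -0. -1.]
scene bay 1 429 [[591.4976079262651, -273.25821175420333, 93.71241737513142], [612.426050852134, -249.04167167424743, 102.98074330388044], [628.8838790995284, -226.50206492344347, 107.08044406886599]] ((609.4678955078125, -250.6334991455078), (50.754581451416016, 42.216651916503906), 89.09512329101562)
scene bay 2 426 [[591.1084783161276, -211.29313748101333, 94.74396861619715], [612.458699134829, -187.52749292794573, 103.21050768093357], [629.0394046352036, -164.26263533032892, 107.12511156958442]] ((609.1949462890625, -188.63771057128906), (50.222137451171875, 42.62254333496094), 89.75906372070312)
scene lamp top 396 222.7375510567316 ((614.1298217773438, 12.566136360168457), (34.13727951049805, 45.30585479736328), 85.01534271240234)
scene switch [338. 244.] 0.62 [459.    5.7  94. ]
scene switch [208. 244.] 0.53 [ 443.3 -297.6   94. ]
scene sw pts 65 [[572.0128933207781, -310.4941139429188, 66.
[... 1279 characters left out ...]
 106.95374143067963]] ((605.0714721679688, -250.3026885986328), (50.45241165161133, 40.35590744018555), 88.52680969238281)
wrist bay 2 7065 [[585.2809112117961, -212.14136575653072, 94.580242549212], [600.0545473169985, -189.78651839618286, 105.28697921390874], [622.0637973928207, -165.97731760722246, 106.99353053609036]] ((604.8934936523438, -188.08099365234375), (50.51249313354492, 40.632301330566406), 88.2674331665039)
wrist switch [498. 282.] 0.85 [ 612.5 -302.5   94. ]
wrist sw pts 1136 [[593.1229691055839, -306.94469663474644, 67.01907001938649], [603.7175177530769, -298.2671755706258, 75.97698941028717], [611.991307994723, -291.6694226540977, 102.4731869669162]] [ 607.3 -298.8   96.3]
```

View pics/c24.png

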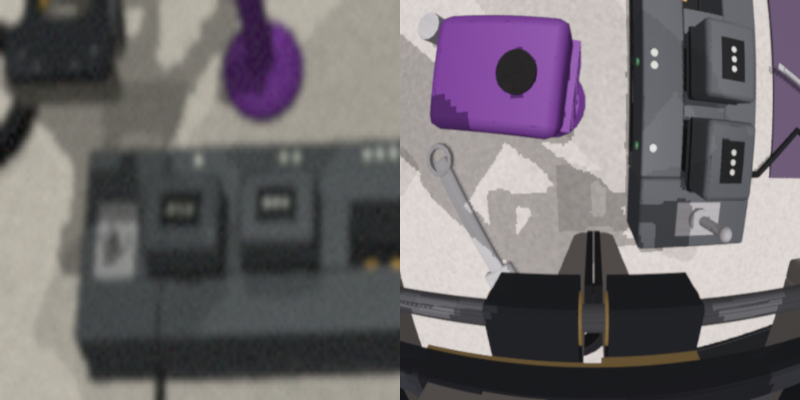

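Call:
play_rows(series=[[0,10,6,0],[0,15,6,0],[0,15,6,0],[0,15,3,0],[0,12,0,0],[0,6,0,0],[0,5,0,0],[0,3,0,0],[0,2,0,0],[0,0,0,0]])

```text
t: 72.15
eef_pos: [593.9, -300.8, 102.8]
tcp_rot: [[0.014, 1.0, 0.015], [1.0, -0.014, -0.006], [-0.006, 0.015, -1.0]]
ft_force: [-1.0, 0.7, 1.7]
width: 0.003
```

```bash
python3 -c "
from h import *
np.set_printoptions(precision=3,suppress=True)
go(598,-299.5,106,-1.2);print(robot.get_obs()['tcp_rot'][:,2])"
```

```text
t72.2 pos [ 593.9 -300.8  102.8] yaw -0.8 w 0.00 F [-1.   0.7  1.7] j [-37.  29.  83.   0.  67. -37.]
  tool d [ 1.3  4.1 -3.1] norm 5 rows>=0.1 turn(tool) 0.007 rows>=0.1
[ 0.015 -0.006 -1.   ]
```

Contact against the stop begins; push a few more mm, watching force.

Call:
play_rows(series=[[0,3,0,0],[0,3,0,0],[0,2,0,0]])

```text
t: 72.4
eef_pos: [595.0, -300.9, 102.7]
tcp_rot: [[0.013, 1.0, -0.004], [1.0, -0.013, -0.003], [-0.003, -0.004, -1.0]]
ft_force: [-9.0, 0.7, 6.7]
width: 0.005
```

Call:
play_rows(series=[[0,-10,0,0],[0,-20,0,0],[0,-20,0,0],[0,-20,-10,0],[0,-20,-20,0],[0,-10,-30,0],[0,0,-30,0],[0,0,-30,0],[0,0,-20,0],[0,0,0,0]])

```text
t: 73.23
eef_pos: [491.1, -297.7, 245.3]
tcp_rot: [[0.014, 1.0, -0.004], [1.0, -0.014, 0.0], [-0.0, -0.004, -1.0]]
ft_force: [0.5, -0.3, 0.7]
width: -0.0
```

```bash
python3 chk.py 25 2>/dev/null|grep -v bay; python3 - <<'E'
from h import *
import cv2
a=cv2.imread('pics/scene25.png');b=cv2.imread('pics/top25.png')
cv2.imwrite('pics/c25.png',np.hstack([cv2.resize(a[180:350,180:540],(400,189)),cv2.resize(b[150:300,130:450],(400,189))]))
cv2.imwrite('pics/c25b.png',np.hstack([cv2.resize(a[270:340,180:280],(400,280),interpolation=2),cv2.resize(cv2.imread('pics/wrist25.png')[:,60:600],(400,280))]))
# flaps
from carton import plane
for c in('scene','top'):
    W=np.load('b_'+c+'.npy').reshape(-1,3)
    for nm,m in(('near',(W[:,0]>290)&(W[:,0]<392)),('far',(W[:,0]>610)&(W[:,0]<720))):
        P=W[m&(W[:,1]>110)&(W[:,1]<400)&(W[:,2]>20)&(W[:,2]<220)]
        if len(P)>50:
            bb,ce,n=plane(P); print(c,nm,bb.sum(),ce,n,P[bb].min(0),P[bb].max(0))
E
```

```text
t73.2 pos [ 491.1 -297.7  245.3] yaw -0.8 w -0.00 F [ 0.5 -0.3  0.7] j [-43.   9.  91.  -0.  80. -42.]
  tool d [-1.  95.2 44.9] norm 105 rows>=2.5 turn(tool) 0.007 rows>=0.1
[-0.  0. -1.]
scene lamp top 389 222.7600749533043 ((613.5258178710938, 12.649131774902344), (34.02853775024414, 47.02711868286133), 85.32637023925781)
scene switch [204. 314.] 0.45 [ 618.  -295.2   94. ]
scene sw pts 67 [[565.773613384571, -314.68878812639474, 66.22426372764536], [611.198511651055, -298.1928137529622, 69.33174963380498], [621.2382038362514, -287.59672980668256, 100.3585068141329]] [ 616.8 -299.8   96.6]
top lamp top 282 223.3791781794647 ((610.9144897460938, 14.240259170532227), (34.18408966064453, 46.09245300292969), 83.83019256591797)
top sw pts 6 [[568.6182469056621, -317.1505931141517, 66.02770789197663], [575.4234738722243, -310.62100017809087, 66.83301418422298], [635.4209545831224, -289.4745344718327, 67.8104727660993]] [nan nan nan]
wrist switch [470. 244.] 0.56 [ 619.8 -307.4   94. ]
wrist sw pts 3013 [[562.1347142399884, -316.85246324221816, 68.52342106650302], [596.5485738728787, -299.2531267033507, 70.25639529304189], [636.9116423417723, -283.5125309018136, 104.65113356027739]] [ 613.8 -301.6   99.6]
scene near 2217 [352.28 225.73 126.33] [0.33 0.07 0.94] [295.04 113.35 103.74] [392.   333.05 142.77]
scene far 2629 [649.37 267.36 130.05] [-0.36 -0.07  0.93] [610.   161.85 106.79] [702.69 381.19 147.45]
top near 1916 [355.61 222.01 126.5 ] [0.33 0.06 0.94] [307.52 113.5  106.09] [391.99 333.73 144.1 ]
top far 1822 [647.48 269.7  130.2 ] [-0.36 -0.07  0.93] [610.01 165.38 106.87] [701.39 381.65 147.28]
```

View pics/c25.png

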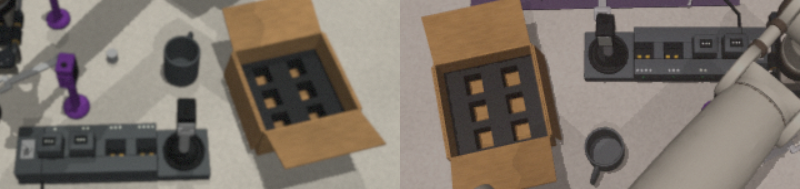

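View pics/c25b.png

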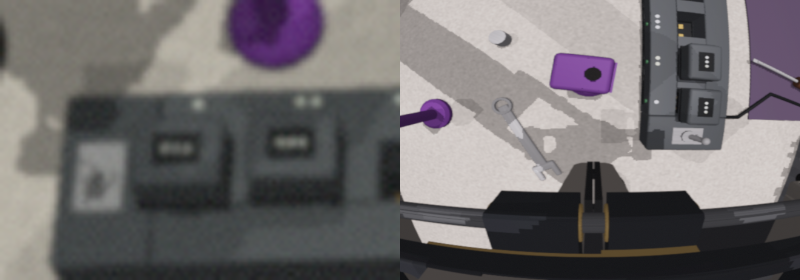

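```bash
python3 -c "
from station import robot
print(robot.hand_in())"
```

```text
the job is handed in; nothing more can be done
None
```

I finished the job and handed it in at about 73 s of the 210 s allowed. `hand_in` gives no verdict, so the result below rests on my own last checks.

- **Flaps:** I folded both long flaps right back. Plane fits in the scene and top pictures put each at about 2.8 rad.
- **Packs:** The carton held two packs, and they now sit in bays 1 and 2. The last pictures show all six foam pockets empty. Both heads top out at about 103 mm, where fully seated should read 104. Both packs are roughly 3 mm off the bay centres, inside the 9 mm limit. The carton had shifted about 9 mm between the two picks, so I measured the second pack's position again before gripping it.
- **Lamp:** The black lamp stands upright in the cradle, within about 4 mm of its centre. Its top reads about 223 mm, and the seated height is 224 mm.
- **Switch:** It was flipped last. After the first push the scene camera put it at only about 0.58 rad, close to the 0.55 limit, so I pushed again until it met its stop at 9 N. The tip then read 22 mm behind its off position, where a full throw is about 23 mm.
- **Bench items:** I never moved the arm near the mug, spanner, socket or tape, and the final pictures show nothing disturbed. I did not measure their positions again at the end.

The cameras disagreed by up to about 4 mm in x, and the wrist camera read the seated pack heads 2 to 7 mm too high. The scene and top cameras agreed with each other on those heights.

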